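# Undo the two-stage lock of a sample case

## Robot

A 6-joint arm with a two-finger parallel gripper is mounted at the origin on the work surface; the furniture and walls round the work are solid. World frame = base frame: x ahead of the robot, y to its left, z up, the work surface at z = 0. Lengths are in m, angles in degrees, forces in N, time in s.
With the tool pointing down it reaches from about 0.375 to 0.9 m from the base axis. Payload 3.1 kg.
Tool frame: the origin (TCP) lies midway between the tips of the shut fingers; the grasp point (between the pads) lies 19 mm behind it; z points along the fingers, y is the direction in which the jaws open and shut (so a half turn about z gives the same grasp; the last joint's range is limited). The gripper opens to 87 mm and grips with 3 to 60 N. Pads are 19 mm wide; open, the fingers measure 117 mm over their backs; the gripper's body (75 mm by 190 mm) begins 51 mm behind the grasp point.
Start: joints at [-82.535, 30.224, 82.088, -0, 67.689, -10.227], TCP at [0.19, -0.595, 0.188] pointing down, gripper open.
Joint ranges: [-176.69, 176.69], [-43.24, 126.21], [12.49, 139.97], [-82, 262], [0, 151.66], [-163.58, 163.58]. Speed limits (degrees/s): [159.86, 159.86, 180, 180, 180, 180].

## Interface

Orientations are given as a 3x3 rotation matrix whose columns are the frame's x, y, z axes.
In Python, from rig import status, vision, bot, models gives the robot as it stands.
- The arm moves only by the tool send_rows, never from a script. Its argument "moves" is a list of rows, each a list of 7 numbers: the shift along the tool's x, y, z in units of 25 mm (1.0 is 25 mm), then the turn, a rotation vector about the tool's x, y, z in units of 10 degrees (1.0 is 10 degrees), then the closure, from -1 (fully open) to 1 (shut), so that 0 is half open. In form: [[dx, dy, dz, rx, ry, rz, hand], ...]. A call has 1 to 12 rows; each row shifts and turns the commanded pose from where the row before left it, along the tool's axes as they then stand; what a row does not reach is not made up. A row lasts 1/8 s, in which the tool goes at most 62.5 mm and 10.7 degrees, less where a joint would pass 70% of its speed; a pose out of reach is approached as far as the arm can. A call is refused whole if a number of a shift passes 1 or a number of a turn 1, either way. A call with a gripper value outside its range is refused whole. The fingers move at their own pace and stop on an object; the grip force is fixed at half the most. Time passes only in rows, so rows that do not move let the fingers close. It gives the time, the measured TCP pose, the force and the opening at its end, in the units of the state.
- status.read_state(): the state, without advancing time (a new reading comes with each control period).
- vision.capture(name): name is "side" or "top"; returns a dict with "img" (384x512x3 uint8, red, green, blue), "depth" (384x512 float32, m along the optical axis (not along the pixel's ray), 0 where there is no reading), "fx", "fy", "cx", "cy" (pixels), "pose" (4x4, takes a point from camera to world coordinates). Camera axes: x right, y up, looking along -z (the intrinsics and any distortion apply to the point x, -y, -z); pixel columns grow to the right and rows downward; lengths in m; the calibration is good to about 2 mm. A picture is of the moment at which its call begins.
- bot.hand_in(): hands the job in, once; it reports no verdict.
Trained networks look in the newest picture that a camera, given by its name, has taken for a name from the list of things; names that differ only in an ending like _2 or _b are one class to them, and where a whole thing is asked for, a point or a joint stands for the part that bears it (a point fixed in the world has none). Each returns a list of dicts, best first, with "confidence" (0 to 1); they miss things now and then, are a little off and sometimes report something else, mostly with a low value. They report only what shows in the picture. A call takes as long as a camera call. They do not tell look-alikes from the thing itself.
- models.masks_of(camera, name): "mask" (384x512 bool, what is visible of it) and "extent" ([left, top, right, bottom] in pixels, round what is visible of it).
- models.landmark_of(camera, name): "point" ([column, row] in pixels: a listed point, or the origin of a listed thing).
The state is a dict: "time_s": time; "joint_positions": joint angles; "qvel": joint speeds; "tau": joint torques, N m; "position": TCP position; "tcp_rot": TCP orientation; "force": force on the tool from outside, world axes, zero at the start; "moment": the same for the moment, N m; "opening": opening from 0.0 (shut) to 1.0 (fully open).
Only numpy, scipy, OpenCV 4.12 (cv2) and the standard library are available. Lean on these libraries where they do the work, as an engineer would, in place of code of your own. Each camera call takes 0.05 s, during which the arm holds its last target.

## Task

Unlock the sample case under the clear shelf: first swing the red catch all the way down out of the way, then slide the black-knobbed bolt fully open to the left (as seen from the front of the case) so that the lid springs ajar. Leave both open, and do not disturb the bottles on the shelf or the things on the table.

Things in the scene. Friction and masses are not known exactly. Their poses are not given: they have to be found in the camera images.
- case: pale wooden sample case, fixed, 140 deep (x) x 250 wide (y) mm. Origin on the table at the middle of its width; x points to its back, y to its left seen from the front, z up; front at x = -100, back at x = +40 mm. A dark latch deck slopes up to the back at 40 degrees from the front edge (x = -100, z = 45) for 84 mm along the slope and carries bolt and red catch; above it is the brown lid
- shelf_edge (a point): middle of the lower front edge of the case's clear plastic shelf with aluminium lip (case frame x = -63, z = 230 mm; 250 mm wide, running back from there). It overhangs the bolt, so a hand coming straight down is blocked: come in tilted by about the slope of the deck, from the front
- deck (a point): point on the surface of the sloping deck, under the line of the bolt, in the middle of the case's width (case frame x = -52, y = 0, z = 85 mm)
- bolt_knob (a point): middle of the bolt's black knob: a round post 12 mm across, square to the deck (leaning 40 degrees to the front), from 14 to 44 mm above it; this point is 29 mm above the deck. It moves with the bolt along the case's y. The steel bar is 12 mm wide, top 14 mm above the deck; guides over it, 18 mm high, 8 mm long, 27 mm wide, stand 18 mm right and 42 mm left of the shut knob
- bolt (a joint): slide of the bolt, m: 0 shut, 0.028 fully open, moving to the case's left (+y); it needs about 1 to 3 N and stays where it is left. While the catch is up the bolt stops at about 0.006 to 0.008. Its nose frees the lid after 20 mm
- catch_pivot (a point): point on the pivot axis of the red catch, 29 mm above the deck; the pivot lies 80 mm left of the case's middle. The axis is square to the deck
- catch_knob (a point): middle of the catch's red knob: a round post 12 mm across, square to the deck (leaning 40 degrees to the front), from 14 to 44 mm above it; this point is 29 mm above the deck and 34 mm from the pivot axis. The catch arm is 45 mm long from the pivot and 12 mm wide, top 14 mm above the deck
- catch (a joint): angle of the catch, rad: 0 blocking (arm pointing right and 21 degrees up the slope, its end before the left end of the bolt), 1.5 fully down (arm pointing down the slope and a little right). The knob moves down the slope, later also to the left. It needs 1 to 2 N at the knob and stays where it is left; the bolt is free above about 0.4
- lid (a joint): opening angle of the spring lid, rad: 0 shut; springs by itself to about 0.2 when the bolt is open. The lid is 60 mm long up the slope and 222 mm wide, upper face 6 mm above the plane of the deck, lower edge 88 mm up the slope; its brass tongue reaches under the nose of the bolt
- bottle_a: loose amber dropper bottle, 39 mm across, 102 mm high, standing on the left of the clear shelf (top 238 mm above the table); origin at the centre of its underside
- bottle_b: the same kind of bottle, on the right of the clear shelf
- crimp_tin: loose flat round green tin, 59 mm across, 26 mm high, on the table by one front corner of the case; origin at the centre of its underside
- label_roll: loose white roll of labels lying flat, 64 mm across, 26 mm high, on the table by the other front corner of the case; origin at the centre of its underside
Things that resemble listed ones, but are neither listed nor needed, are in the scene too. Leave any orange look-alike of the label_roll alone.

How it is judged (in metres and radians):
On the way, in this order (a step that is already met when the one before it is completed fails the run):
1. the red catch is swung down out of the way while the bolt is still shut (value of joint catch above 1.1 rad and value of joint bolt below 0.012 m), for 0.1 s.
2. the bolt is slid open (value of joint bolt above 0.022 m), for 0.2 s.
At the end, for the whole second after the job is handed in: the catch stands at more than 1.1 rad of its 1.5, the bolt at more than 22 mm of its 28, the lid has sprung more than 0.12 rad ajar and is at rest; the two bottles, the tin and the label roll stand upright within 20 mm of where they were (value of joint catch above 1.1 rad and value of joint bolt above 0.022 m and value of joint lid above 0.12 rad and velocity of joint lid below 0.1 rad/s and distance of each of bottle_a, bottle_b, crimp_tin, label_roll from where it was at the start of the episode below 0.02 m and angle between each of bottle_a, bottle_b, crimp_tin, label_roll's own z axis and vertical below 0.2 rad); the robot touches nothing.
It fails at once if the left amber dropper bottle is displaced by more than 20 mm or tipped (distance of bottle_a from where it was at the start of the episode above 0.02 m or angle between bottle_a's own z axis and vertical above 0.3 rad).
It fails at once if the right amber dropper bottle is displaced by more than 20 mm or tipped (distance of bottle_b from where it was at the start of the episode above 0.02 m or angle between bottle_b's own z axis and vertical above 0.3 rad).
It fails at once if the crimp tin is displaced by more than 20 mm or tipped (distance of crimp_tin from where it was at the start of the episode above 0.02 m or angle between crimp_tin's own z axis and vertical above 0.3 rad).
It fails at once if the label roll is displaced by more than 20 mm or tipped (distance of label_roll from where it was at the start of the episode above 0.02 m or angle between label_roll's own z axis and vertical above 0.3 rad).
It also fails if it takes over 38 s, if anything falls off the work surface, if the arm or the gripper's body presses on something with over 40 N, if the wrist force passes 120 N, or if a joint passes its speed limit or range.

## Working session

There is one attempt and no reset: what is moved stays moved. The work goes in short steps, Python scripts to look and compute and a tool call to move; the robot and the scene stay as the last step left them, time stands still between calls to the robot, and variables do not carry over. Pictures are saved under pics/ and viewed, and the job is handed in when it is done.

Besides the shell and the picture viewer there is one more tool, called after ">>>" as name(argument=value, ...) on one line, values as JSON. send_rows: Moves the arm, as the interface text tells. Its arguments: {"type":"object","properties":{"moves":{"type":"array"}},"required":["moves"]}

```bash
ls; mkdir -p pics
python3 - <<'E'
from rig import status, vision, bot, models
import cv2,numpy as np
s=status.read_state()
for k,v in s.items(): print(k,np.round(v,4).tolist())
for c in ["side","top"]:
    d=vision.capture(c); cv2.imwrite(f"pics/{c}0.png",d["img"][...,::-1])
    print(c,d["fx"],d["fy"],d["cx"],d["cy"],np.round(d["pose"],4).tolist(),[k for k in d])
    P=d["pose"]
    for n in ["case","shelf_edge","deck","bolt_knob","catch_pivot","catch_knob","bottle_a","crimp_tin","label_roll"]:
        for r in models.landmark_of(c,n)[:3]:
            u,v=r["point"]; ui,vi=int(round(u)),int(round(v))
            z=d["depth"][vi,ui] if 0<=vi<384 and 0<=ui<512 else 0
            p=P@np.array([(u-d["cx"])/d["fx"]*z,-(v-d["cy"])/d["fy"]*z,-z,1])
            print(n,round(r["confidence"],2),np.round([u,v],1),np.round(p[:3],4))
E
```

```text
pics
time_s 0.0
joint_positions [-82.5361, 30.2804, 82.156, 0.0, 67.6866, -10.2263]
qvel [-0.0925, 0.0256, 0.1215, -0.0626, -0.0223, 0.0603]
tau [-0.0007, -44.0056, -17.6594, 0.0631, 0.0582, -0.0002]
position [0.1899, -0.5946, 0.187]
tcp_rot [[0.9527, 0.3039, -0.0003], [0.3039, -0.9527, 0.0021], [0.0004, -0.0021, -1.0]]
force [0.2267, 0.3082, -0.3976]
moment [-0.0388, -0.0541, 0.0084]
opening 1.0063
side 426.4263895671062 426.4263895671062 252.25059288786207 189.80069399705613 [[-0.9947, 0.0638, -0.0803, 0.396], [-0.0987, -0.3835, 0.9182, 1.1045], [0.0278, 0.9213, 0.3878, 0.5214], [0.0, 0.0, 0.0, 1.0]] ['img', 'depth', 'fx', 'fy', 'cx', 'cy', 'pose']
case 0.62 [200.4 249.9] [0.5623 0.3677 0.0709]
shelf_edge 0.77 [232.5 153.5] [ 0.6545 -0.7511 -0.0877]
deck 0.57 [227.8 215.2] [0.5222 0.2635 0.1015]
deck 0.53 [240.1 227.9] [0.4977 0.2338 0.0561]
bolt_knob 0.63 [232.6 202.1] [0.5177 0.2212 0.1147]
bolt_knob 0.34 [202.1 146.1] [0.5599 0.3439 0.2829]
catch_pivot 0.51 [235.8 228.2] [0.5055 0.2517 0.0641]
catch_knob 0.73 [249.4 218.6] [0.4894 0.0971 0.0128]
catch_knob 0.7 [233.5 216.8] [0.5
[... 554 characters left out ...]
', 'fy', 'cx', 'cy', 'pose']
case 0.98 [236.7 158.7] [0.5576 0.2488 0.1137]
shelf_edge 0.73 [240.3 153.8] [0.5333 0.2374 0.2392]
shelf_edge 0.42 [239.8 160.7] [0.5535 0.2404 0.1087]
deck 0.56 [236.2 169.6] [0.5304 0.25   0.1006]
bolt_knob 0.72 [237.5 157.9] [0.5254 0.244  0.2312]
bolt_knob 0.5 [249.6 172.1] [0.5309 0.2129 0.0728]
catch_pivot 0.5 [211.1 184. ] [0.4974 0.3208 0.0629]
catch_knob 0.52 [221.8 179.7] [0.4978 0.2876 0.1166]
bottle_a 0.86 [267.7 128.7] [0.5817 0.1745 0.2813]
bottle_a 0.71 [204.4 138.1] [0.5517 0.3177 0.2952]
crimp_tin 0.84 [294.6 192.5] [0.4836 0.0805 0.0254]
label_roll 0.93 [173.3 227.4] [0.3805 0.4321 0.001 ]
label_roll 0.76 [212.9 212.6] [ 0.4254  0.3187 -0.0008]
```

Run:
```python
import cv2
a=cv2.imread("pics/side0.png"); b=cv2.imread("pics/top0.png")
cv2.imwrite("pics/side_c.png",cv2.resize(a[100:320,140:400],None,fx=3,fy=3,interpolation=2)[:600,:780])
cv2.imwrite("pics/top_c.png",cv2.resize(b[90:250,150:350],None,fx=3.7,fy=3.7,interpolation=2))
```

```text
(no output)
```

View pics/side_c.png

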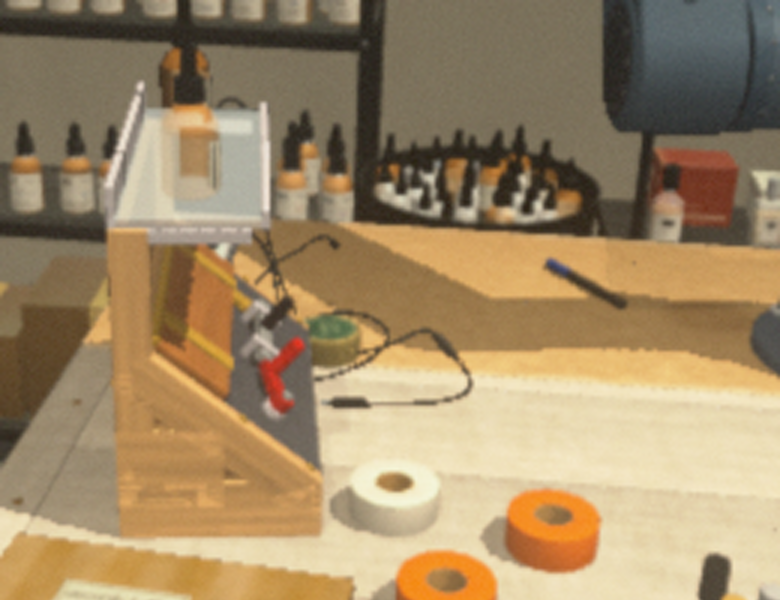

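View pics/top_c.png

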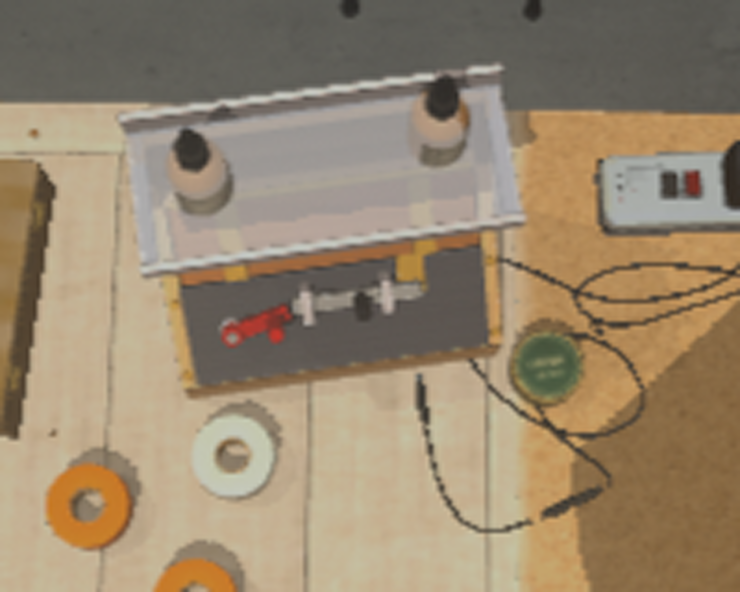

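View pics/top0.png

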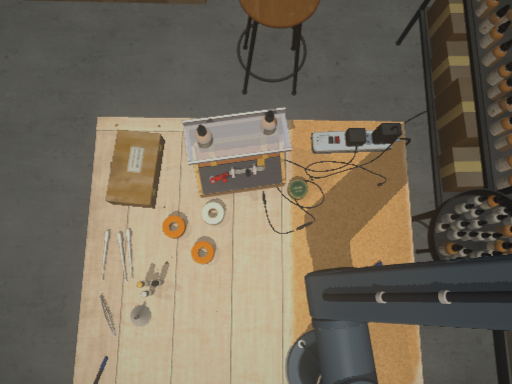

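View pics/side0.png

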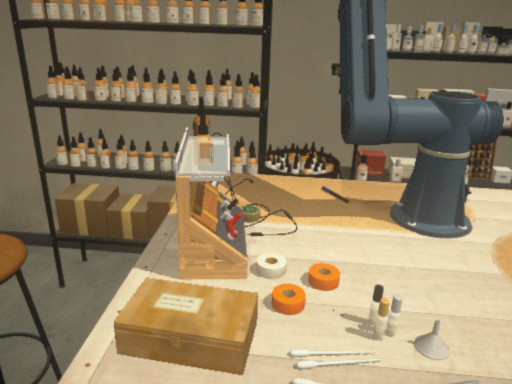

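```bash
cat > h.py <<'E'
import numpy as np,cv2
from rig import status,vision,bot,models
def cloud(d):
    v,u=np.mgrid[0:384,0:512]; z=d["depth"]
    p=np.stack([(u-d["cx"])/d["fx"]*z,-(v-d["cy"])/d["fy"]*z,-z],-1)
    return p@d["pose"][:3,:3].T+d["pose"][:3,3]
def proj(d,p):
    q=(np.atleast_2d(p)-d["pose"][:3,3])@d["pose"][:3,:3]
    return np.stack([d["cx"]+d["fx"]*q[:,0]/-q[:,2],d["cy"]+d["fy"]*-q[:,1]/-q[:,2]],-1)
c4,s4=np.cos(np.radians(40)),np.sin(np.radians(40))
def dk(s,y,h): # deck coords -> case: s up slope from front edge, y left, h above
    return np.array([-.1+s*c4-h*s4,y,.045+s*s4+h*c4])
def world(T,p):
    x,y,a=T; R=np.array([[np.cos(a),-np.sin(a),0],[np.sin(a),np.cos(a),0],[0,0,1]])
    return np.atleast_2d(p)@R.T+[x,y,0]
E
python3 - <<'E'
from h import *
from scipy.optimize import least_squares
d=vision.capture("top"); np.savez("top.npz",**d)
e=vision.capture("side"); np.savez("side.npz",**e)
W=cloud(d); img=d["img"].astype(int)
g=(img.max(-1)<110)&(img.max(-1)-img.min(-1)<25)&(d["depth"]>0)
m=np.zeros_like(g); cv2.fillPoly(t:=np.zeros(g.shape,np.uint8),[np.array([[203,172],[279,160],[281,184],[206,194]])],1)
m=g&(t>0); P=W[m]; print(m.sum(),P.mean(0))
# constrained plane: normal = (-s4 ca, -s4 sa, c4)
def f(q):
    a,o=q; return P@np.array([-s4*np.cos(a),-s4*np.sin(a),c4])-o
r=least_squares(f,[0,0],loss="soft_l1",f_scale=.002); a,o=r.x
# case coords at deck plane: n.(x+.1, z-.045)=0 => -s4*(x+.1)+c4*(z-.045)=0
# world: X=R p+t ; n.X = -s4*x_c + c4*z + (-s4)(t.ex) = s4*.1+c4*.045 - s4*tx'
tx=(s4*.1+c4*.045-o)/s4
print("yaw",np.degrees(a),"tx'",tx,"rms",np.std(r.fun))
ex=np.array([np.cos(a),np.sin(a)]);ey=np.array([-ex[1],ex[0]])
Y=P[:,:2]@ey; X=P[:,:2]@ex-tx
print("deck Y range",np.percentile(Y,[0,1,5,95,99,100]),"X",np.percentile(X,[0,1,99,100]))
# whole case lateral range from pixels of height>0.04 in the region
m2=(W[...,2]>.03)&(W[...,2]<.3)&(W[...,0]>.4)&(W[...,0]<.75)&(W[...,1]>.05)&(W[...,1]<.45)&(d["depth"]>0)
Q=W[m2]; Yq=Q[:,:2]@ey; Xq=Q[:,:2]@ex-tx
for lo,hi in [(-.1,-.07),(-.07,-.03),(-.03,.03)]:
    k=(Xq>lo)&(Xq<hi); print(lo,np.percentile(Yq[k],[0,1,2,98,99,100]))
E
```

```text
1399 [0.51556591 0.22817802 0.06838434]
yaw 8.940676509451876 tx' 0.6181267762437745 rms 0.005651527949648455
deck Y range [0.04092349 0.04316105 0.04972798 0.24961883 0.25650789 0.25919879] X [-0.09841827 -0.09748448 -0.04347355 -0.04110808]
-0.1 [0.00757361 0.03246036 0.03511489 0.27432677 0.27669334 0.27926582]
-0.07 [0.02916108 0.0323178  0.0348282  0.27416051 0.27664834 0.2793191 ]
-0.03 [0.02974364 0.03223196 0.03448766 0.27422198 0.27684842 0.27940224]
```

```bash
cat > ov.py <<'E'
from h import *
def pose():
    a=np.radians(8.94); tx=.6181; ty=.1548
    return (tx*np.cos(a)-ty*np.sin(a), tx*np.sin(a)+ty*np.cos(a), a)
def cat(th): # catch knob direction
    ph=np.radians(21)-th; return np.array([np.sin(ph),-np.cos(ph)])
S0=.048/c4
def draw(d,T,roi,f,name,th=0,b=0):
    x0,y0,x1,y1=roi; im=cv2.resize(d["img"][y0:y1,x0:x1,::-1],None,fx=f,fy=f,interpolation=2)
    def L(pts,col):
        p=(proj(d,world(T,np.array(pts)))-[x0,y0]+.5)*f
        cv2.polylines(im,[np.int32(p*8)],False,col,1,cv2.LINE_AA,3)
    L([dk(0,.125,0),dk(0,-.125,0),dk(.084,-.125,0),dk(.084,.125,0),dk(0,.125,0)],(0,255,0))
    L([(-.1,.125,.045),(-.1,.125,0),(-.1,-.125,0),(-.1,-.125,.045)],(0,255,0))
    L([(-.063,.125,.23-.1),(-.063,.125,.13)],(255,0,0))
    L([(-.063,.125,.13),(-.063,-.125,.13)],(255,0,255))
    L([(-.063,.125,.23),(-.063,-.125,.23)],(255,0,0))
    L([dk(S0,b,.014),dk(S0,b,.044)],(0,255,255))
    k=cat(th); p=np.array([S0,.08])
    # pivot slope coordinate unknown: assume S0
    pv=p
    L([dk(*pv,0),dk(*pv,.029)],(255,255,0))
    q=pv+.034*k; L([dk(*q,.014),dk(*q,.044)],(255,255,255))
    cv2.imwrite(name,im)
E
python3 - <<'E'
from ov import *
T=pose(); print(T)
d=dict(np.load("top.npz"));e=dict(np.load("side.npz"))
draw(d,T,(180,100,300,205),6,"pics/ot1.png"); draw(e,T,(165,120,275,285),3.6,"pics/os1.png")
for n,p in [("deck",(-.052,0,.085)),("shelf",(-.063,0,.23))]: print(n,proj(d,world(T,p)),proj(e,world(T,p)))
E
```

```text
(np.float64(0.586535152785177), np.float64(0.2489722164163486), np.float64(0.15603243512829304))
deck [[239.61366626 169.41034667]] [[223.65518066 216.95432254]]
shelf [[239.52706428 158.52224257]] [[228.89828824 156.54767079]]
```

View pics/ot1.png

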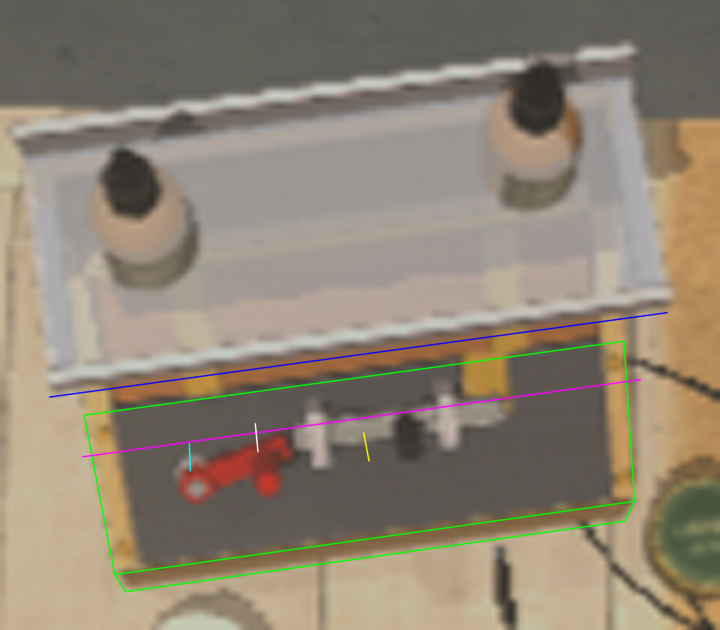

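View pics/os1.png

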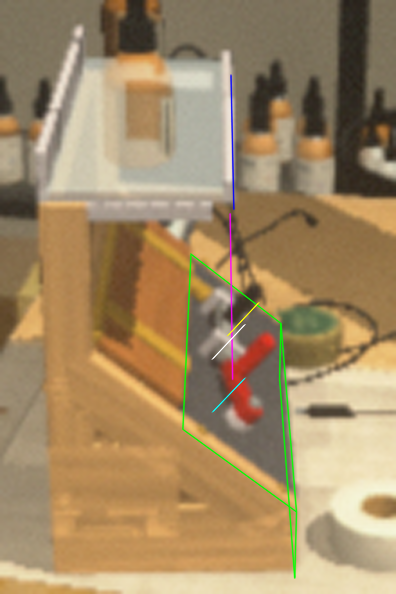

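```bash
cat >> ov.py <<'E'
def solve(d,T,px,h):
    from scipy.optimize import least_squares
    return least_squares(lambda q:(proj(d,world(T,dk(q[0],q[1],h)))[0]-px),[.05,0]).x*1000
E
python3 - <<'E'
from ov import *
T=pose()
d=dict(np.load("top.npz"));e=dict(np.load("side.npz"))
cv2.imwrite("pics/zt.png",cv2.resize(d["img"][160:200,205:271,::-1],None,fx=12,fy=12,interpolation=cv2.INTER_CUBIC))
cv2.imwrite("pics/zs.png",cv2.resize(e["img"][185:245,215:265,::-1],None,fx=10,fy=10,interpolation=cv2.INTER_CUBIC))
E
```

```text
(no output)
```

View pics/zt.png

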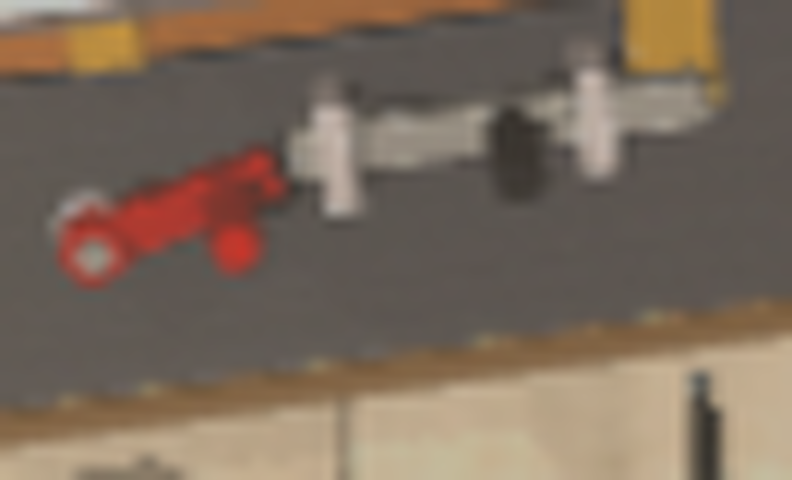

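View pics/zs.png

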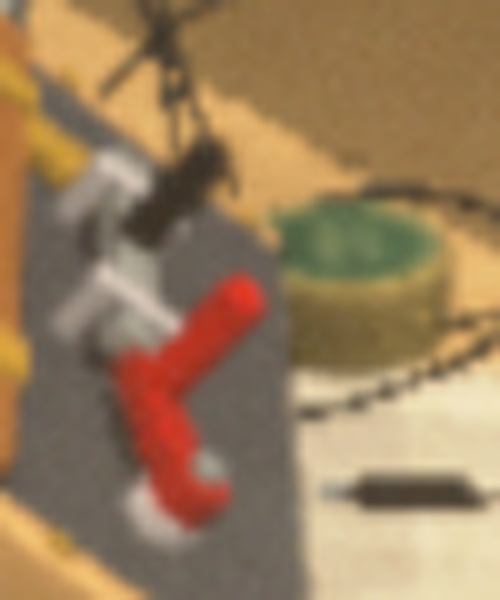

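Run:
```python
from ov import *
T=pose()
d=dict(np.load("top.npz"));e=dict(np.load("side.npz"))
t=lambda x,y:np.array([205+x/12-.5,160+y/12-.5]); s=lambda x,y:np.array([215+x/10-.5,185+y/10-.5])
for n,c,p,h in [("catch knob top",d,t(237,250),.044),("catch knob s",e,s(240,298),.044),("pivot t",d,t(93,257),.02),("pivot s",e,s(210,475),.02),
 ("bolt top",d,t(519,182),.044),("bolt base",d,t(515,125),.014),("bolt top s",e,s(208,158),.044),("bolt base s",e,s(145,232),.014),
 ("gL",d,t(340,150),.018),("gR",d,t(597,120),.018)]:
    print(n,np.round(solve(c,T,p,h),1))
print("S0",S0)
```

```text
catch knob top [57.7 45.7]
catch knob s [57.7 49. ]
pivot t [48.9 78.9]
pivot s [46.5 81.3]
bolt top [ 64.8 -18.7]
bolt base [ 64.5 -20.7]
bolt top s [ 65.1 -13.7]
bolt base s [ 58.3 -32.1]
gL [66.2 19.8]
gR [ 64.8 -39.3]
S0 0.06265954988794938
```

```bash
cat > plan.py <<'E'
from ov import *
from scipy.spatial.transform import Rotation as Ro
T=pose(); a=T[2]; ex=np.array([np.cos(a),np.sin(a),0]);ey=np.array([-ex[1],ex[0],0]);ez=np.array([0,0,1.])
RT=np.stack([c4*ex+s4*ez,-ey,s4*ex-c4*ez],1)
def tgt(s,y,h): return world(T,dk(s/1e3,y/1e3,h/1e3))[0]
def info():
    st=status.read_state(); p=np.array(st["position"]);R=np.array(st["tcp_rot"])
    # deck coords of TCP
    q=RT.T@(p-world(T,dk(0,0,0))[0])*1000
    print("t",st["time_s"],"p",np.round(p,4),"deck s,y,h",np.round([q[0],-q[1],-q[2]],1),"F",np.round(st["force"],1),"open",round(st["opening"],3),"j",np.round(st["joint_positions"],0))
    print("Fdeck s,y,h",np.round((RT.T@np.array(st["force"]))*[1,-1,-1],1))
    return p,R
def go(p,R,target): 
    d=R.T@(np.array(target)-p)/.025; n=int(np.ceil(np.abs(d).max())); print("->",np.round(target,3),"units",np.round(d,2),"n",n,"per row",np.round(d/max(n,1),3))
def rot(R): 
    v=np.degrees(Ro.from_matrix(R.T@RT).as_rotvec())/10; print("rot units",np.round(v,3))
E
python3 - <<'E'
from plan import *
p,R=info(); rot(R)
w1=[.42,-.25,.24];w2=[.40,.2,.26]
go(p,R,w1);go(np.array(w1),R,w2); print(tgt(76,56,110),tgt(76,56,22))
E
```

```text
t 1.1 p [ 0.19   -0.5954  0.1879] deck s,y,h [-232.1 -772.5  381.4] F [-0.1 -0.1 -0. ] open 1.004 j [-83.  30.  82.   0.  68. -10.]
Fdeck s,y,h [-0.1 -0.1  0.1]
rot units [-0.306  3.992  0.839]
-> [ 0.42 -0.25  0.24] units [ 12.96 -10.37  -2.08] n 13 per row [ 0.997 -0.797 -0.16 ]
-> [0.4  0.2  0.26] units [  4.71 -17.39  -0.8 ] n 18 per row [ 0.262 -0.966 -0.044]
[0.46671203 0.28681138 0.17811675] [0.52259016 0.29560163 0.11070484]
```

>>> send_rows(moves=[[1,-0.8,-0.16,0,0,0,1],[1,-0.8,-0.16,0,0,0,1],[1,-0.8,-0.16,0,0,0,1],[1,-0.8,-0.16,0,0,0,1],[1,-0.8,-0.16,0,0,0,1],[1,-0.8,-0.16,0,0,0,1],[1,-0.8,-0.16,0,0,0,1],[1,-0.8,-0.16,0,0,0,1],[1,-0.8,-0.16,0,0,0,1],[1,-0.8,-0.16,0,0,0,1],[1,-0.8,-0.16,0,0,0,1],[1,-0.8,-0.16,0,0,0,1]])

```text
time_s: 2.6
position: [0.4034, -0.2747, 0.2363]
tcp_rot: [[0.953, 0.304, 0.0], [0.304, -0.953, -0.0], [0.0, 0.0, -1.0]]
force: [0.0, 0.3, -0.2]
opening: 0.007
```

>>> send_rows(moves=[[0.3,-1,-0.05,0,0,0,1],[0.3,-1,-0.05,0,0,0,1],[0.3,-1,-0.05,0,0,0,1],[0.3,-1,-0.05,0,0,0,1],[0.3,-1,-0.05,0,0,0,1],[0.3,-1,-0.05,0,0,0,1],[0.3,-1,-0.05,0,0,0,1],[0.3,-1,-0.05,0,0,0,1],[0.3,-1,-0.05,0,0,0,1],[0.3,-1,-0.05,0,0,0,1],[0.3,-1,-0.05,0,0,0,1],[0.3,-1,-0.05,0,0,0,1]])

```text
time_s: 4.1
position: [0.3974, 0.0384, 0.2512]
tcp_rot: [[0.953, 0.304, 0.001], [0.304, -0.953, -0.0], [0.001, 0.0, -1.0]]
force: [0.1, -0.6, 0.7]
opening: 0.005
```

Run:
```python
from plan import *
p,R=info(); rot(R); go(p,R,[.40,.2,.26])
```

```text
t 4.1 p [0.3974 0.0384 0.2512] deck s,y,h [  41.  -178.6  234.8] F [ 0.1 -0.6  0.7] open 0.005 j [-11.   7. 107.   0.  65.  62.]
Fdeck s,y,h [ 0.5 -0.6  0.5]
rot units [-0.304  3.989  0.839]
-> [0.4  0.2  0.26] units [ 2.06 -6.13 -0.35] n 7 per row [ 0.295 -0.875 -0.05 ]
```

>>> send_rows(moves=[[0.2,-0.9,-0.1,0,0,0,1],[0.2,-0.9,-0.1,0,0,0,1],[0.2,-0.9,-0.1,0,0,0,1],[0.2,-0.9,-0.1,0,0,0,1],[0.2,-0.9,-0.1,0,0,0,1],[0.2,-0.9,-0.1,0,0,0,1],[0,0,0,-0.06,0.8,0.17,1],[0,0,0,-0.06,0.8,0.17,1],[0,0,0,-0.06,0.8,0.17,1],[0,0,0,-0.06,0.8,0.17,1],[0,0,0,-0.06,0.8,0.17,1]])

```text
time_s: 5.48
position: [0.3849, 0.1754, 0.2672]
tcp_rot: [[0.752, 0.153, 0.641], [0.115, -0.988, 0.101], [0.649, -0.003, -0.761]]
force: [1.2, 0.1, -1.0]
opening: 0.004
```

Run:
```python
from plan import *
p,R=info(); rot(R); go(p,R,tgt(77,56,90))
```

```text
t 5.475 p [0.3849 0.1754 0.2672] deck s,y,h [ 58.1 -41.4 241.3] F [ 1.2  0.1 -1. ] open 0.004 j [ 10.  -4. 133.  -2.  11.  93.]
Fdeck s,y,h [ 0.3 -0.  -1.5]
rot units [-0.003 -0.047 -0.02 ]
-> [0.48  0.289 0.163] units [ 0.69 -3.9   6.06] n 7 per row [ 0.099 -0.556  0.866]
```

>>> send_rows(moves=[[0.1,-0.6,0.8,0,0,0,1],[0.1,-0.6,0.8,0,0,0,1],[0.1,-0.6,0.8,0,0,0,1],[0.1,-0.6,0.8,0,0,0,1],[0.1,-0.6,0.8,0,0,0,1],[0.1,-0.6,0.8,0,-0.05,0,1],[0,0,0,0,0,0,1]])

```text
time_s: 6.35
position: [0.4431, 0.2428, 0.216]
tcp_rot: [[0.774, 0.147, 0.616], [0.119, -0.989, 0.086], [0.622, 0.007, -0.783]]
force: [-0.7, 0.1, -0.1]
opening: 0.008
```

Run:
```python
from plan import *
d=vision.capture("top");e=vision.capture("side")
draw(d,T,(180,100,300,205),6,"pics/ot2.png"); draw(e,T,(165,120,275,285),3.6,"pics/os2.png")
p,R=info(); rot(R); go(p,R,tgt(77,56,50))
```

```text
t 6.45 p [0.4413 0.2414 0.2157] deck s,y,h [ 75.6  15.1 159.5] F [ 0.  -0.1 -0.7] open 0.007 j [ 22.  12. 127. -63.  10. 164.]
Fdeck s,y,h [-0.4 -0.1 -0.5]
rot units [ 0.068  0.164 -0.015]
-> [0.506 0.293 0.133] units [ 0.18 -1.69  4.36] n 5 per row [ 0.036 -0.337  0.871]
```

View pics/ot2.png

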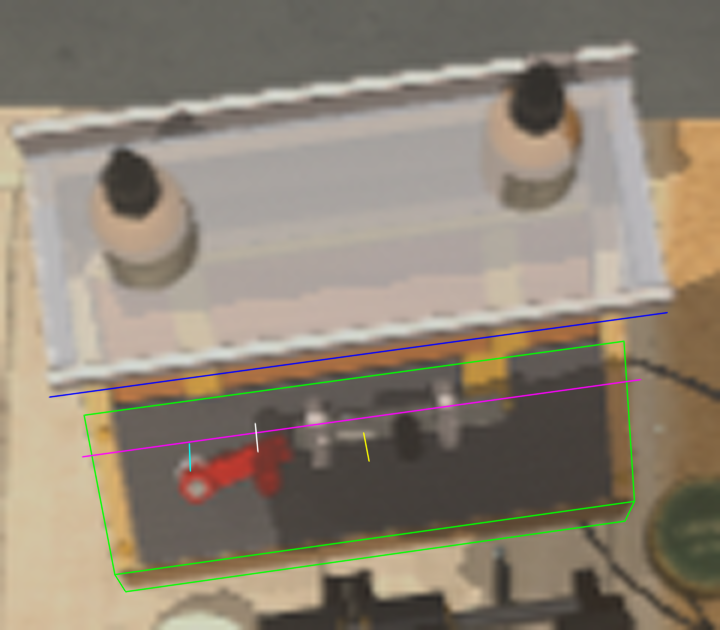

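View pics/os2.png

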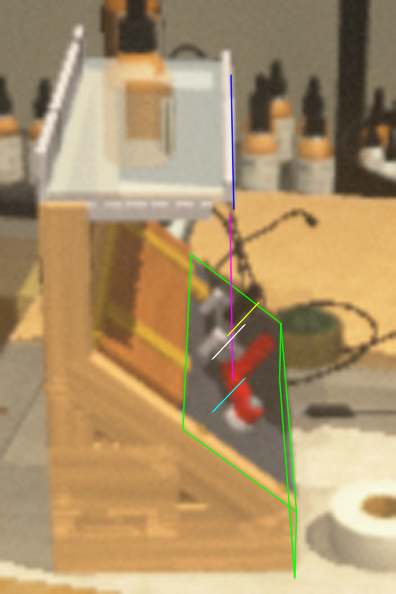

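```bash
cat > kin.py <<'E'
from plan import *
from scipy.optimize import least_squares
Z=lambda a:Ro.from_euler('z',a,degrees=True).as_matrix(); Yr=lambda a:Ro.from_euler('y',a,degrees=True).as_matrix()
def fk(q,k,off=0,sg=(1,1,1,1,1,1)):
    q=np.array(q)*sg
    x0,d,h,a2,a3,L,e=k
    R1=Z(q[0]);R2=Yr(q[1]);R3=Yr(q[1]+q[2]);R5=R3@Z(q[3])@Yr(q[4])
    p=R1@(np.array([x0,d,h])+R2@[0,0,a2]+R3@[e,0,a3]+R5@[0,0,L])
    return p,R1@R5@Z(q[5]+off)
E
python3 - <<'E'
from kin import *
st=status.read_state()
data=[([-82.5361,30.2804,82.156,0,67.6866,-10.2263],[.1899,-.5946,.187],1),([-11,7,107,0,65,62],[.3974,.0384,.2512],.15),([10,-4,133,-2,11,93],[.3849,.1754,.2672],.1),(st["joint_positions"],st["position"],1)]
print(np.round(st["joint_positions"],2)); print(np.round(st["tcp_rot"],3))
for sg in [(1,1,1,1,1,1),(1,1,1,1,1,-1),(1,1,1,-1,1,1),(1,1,1,-1,1,-1)]:
    p,R=fk(st["joint_positions"],[0]*7,0,sg); p0,R0=fk(data[0][0],[0]*7,0,sg)
    print(sg,np.round(R[:,2],3), np.round(np.degrees(Ro.from_matrix(R.T@np.array(st["tcp_rot"])).as_rotvec()),1))
    r=least_squares(lambda k:np.concatenate([w*(fk(q,k,0,sg)[0]-p) for q,p,w in data]+[(k-[0,.1,.35,.4,.4,.25,0])*.003]),[0,.1,.35,.4,.4,.25,0])
    print(np.round(r.x,3),np.round(r.fun[:12]*1000,1))
E
```

```text
[ 21.83  11.59 126.54 -63.5    9.65 163.52]
[[ 0.775  0.146  0.615]
 [ 0.119 -0.989  0.085]
 [ 0.621  0.008 -0.784]]
(1, 1, 1, 1, 1, 1) [ 0.615  0.085 -0.784] [ 0.  0. 90.]
[-0.007  0.111  0.262  0.597  0.391  0.341  0.109] [ 0.1  0.1 -0.1  0.3 -0.4  0.6 -0.3  0.3 -0.1  0.  -0.1  0. ]
(1, 1, 1, 1, 1, -1) [ 0.615  0.085 -0.784] [ 0.  0. 57.]
[-0.007  0.111  0.262  0.597  0.391  0.341  0.109] [ 0.1  0.1 -0.1  0.3 -0.4  0.6 -0.3  0.3 -0.1  0.  -0.1  0. ]
(1, 1, 1, -1, 1, 1) [ 0.503  0.363 -0.784] [-15.4   8.4 -36.1]
[ 0.567  0.108 -0.971  0.473 -0.349 -0.303 -0.34 ] [ -2.9   0.4   0.2   8.1  -2.4   0.3 -12.5  -2.2  -5.1  -0.4   3.    0.3]
(1, 1, 1, -1, 1, -1) [ 0.503  0.363 -0.784] [-13.   13.  -68.7]
[ 0.567  0.108 -0.971  0.473 -0.349 -0.303 -0.34 ] [ -2.9   0.4   0.2   8.1  -2.4   0.3 -12.5  -2.2  -5.1  -0.4   3.    0.3]
```

```bash
cat >> kin.py <<'E'
K=[-0.007,.111,.262,.597,.391,.341,.109]
lo=np.array([-176.69,-43.24,12.49,-82,0,-163.58]);hi=np.array([176.69,126.21,139.97,262,151.66,163.58])
def RTy(tilt,yaw,flip=0):
    b=a+np.radians(yaw); X=np.array([np.cos(b),np.sin(b),0]);Y=np.array([-X[1],X[0],0]);c,s=np.cos(np.radians(tilt)),np.sin(np.radians(tilt))
    M=np.stack([c*X+s*ez,-Y,s*X-c*ez],1)
    return M@Z(180) if flip else M
def ik(p,R,q0):
    f=lambda q:np.concatenate([(fk(q,K,90)[0]-p)*10,(fk(q,K,90)[1]-R).ravel()])
    r=least_squares(f,np.clip(q0,lo+.1,hi-.1),bounds=(lo,hi),x_scale=10.); return r.x,np.abs(r.fun).max()
E
python3 - <<'E'
from kin import *
pts=[(77,56,160),(77,56,22),(30,56,22),(30,56,80),(64,-43,80),(64,-43,22),(64,-12,22)]
for tilt,yaw,fl in [(40,0,1),(33,0,1),(28,0,1),(40,15,0),(40,15,1),(35,15,1),(33,10,1),(33,10,0)]:
    print("tilt",tilt,"yaw",yaw,"flip",fl)
    for t in pts:
        best=None
        for j4 in (-40,0,60,150):
            for j5 in (15,50):
              q0=[25,20,110,j4,j5,-80 if fl else 100]
              q,r=ik(tgt(*t),RTy(tilt,yaw,fl),q0)
              if best is None or r<best[1]-1e-6: best=(q,r)
        print(t,np.round(best[0],0),round(best[1],4))
E
```

```text
tilt 40 yaw 0 flip 1
(77, 56, 160) [ 29.  14. 125. -75.  13.  -0.] 0.0
(77, 56, 22) [ 25.  30. 116. -82.  10.   5.] 0.0814
(30, 56, 22) [ 26.  31. 118. -82.  11.   7.] 0.1334
(30, 56, 80) [ 28.  25. 123. -82.  12.   8.] 0.0993
(64, -43, 80) [  9.  21. 126. -34.   0. -56.] 0.0886
(64, -43, 22) [  9.  28. 121. -44.   0. -46.] 0.1256
(64, -12, 22) [ 12.  28. 121. -53.   0. -35.] 0.125
tilt 33 yaw 0 flip 1
(77, 56, 160) [ 27.  12. 119. -31.  19. -45.] 0.0
(77, 56, 22) [ 23.  29. 116. -74.   8.  -4.] 0.0
(30, 56, 22) [ 25.  31. 119. -82.   9.   6.] 0.0478
(30, 56, 80) [ 26.  25. 123. -82.   9.   7.] 0.0142
(64, -43, 80) [  9.  21. 126. -10.   0. -80.] 0.0
(64, -43, 22) [  9.  28. 121. -39.   0. -51.] 0.0335
(64, -12, 22) [ 14.  29. 120. -82.   3.  -4.] 0.0283
tilt 28 yaw 0 flip 1
(77, 56, 160) [ 26.  12. 116. -18.  26. -59.] 0.0
(77, 56, 22) [ 22.  29. 112. -29.  13. -50.] 0.0
(30, 56, 22) [ 24.  31. 118. -61.   8. -16.] 0.0
(30, 56, 80) [ 25.  24. 120. -41.  11. -35.] 0.0
(64, -43, 80) [  9.  20. 121.  -0.  10. -90.] 0.0
(64, -43, 22) [  9.  28. 119.  -1.   5. -89.] 0.0
(64, -12, 22) [ 1
[... 1317 characters left out ...]
, 22) [  19.   29.  118.   27.    0. -117.] 0.0
(30, 56, 22) [ 20.  31. 120. -82.   0.  -7.] 0.0583
(30, 56, 80) [ 21.  24. 125. -82.   1.  -6.] 0.0241
(64, -43, 80) [   4.   20.  125.   61.    8. -164.] 0.0217
(64, -43, 22) [   6.   28.  121.   62.    6. -164.] 0.0536
(64, -12, 22) [  10.   28.  120.   66.    4. -164.] 0.0413
tilt 33 yaw 10 flip 0
(77, 56, 160) [ 21.  11. 121.  -6.  15.  97.] 0.0
(77, 56, 22) [ 19.  29. 118.  27.   0.  63.] 0.0
(30, 56, 22) [ 20.  32. 124. 183.   9. -92.] 0.0
(30, 56, 80) [ 21.  24. 125. -72.   1. 164.] 0.0249
(64, -43, 80) [  3.  21. 127.  84.   8.  -7.] 0.0
(64, -43, 22) [  4.  29. 124. 120.   9. -43.] 0.0
(64, -12, 22) [  9.  29. 123. 128.   7. -47.] 0.0
```

Run:
```python
from kin import *
pts=[(77,56,120),(77,56,70),(77,56,22),(30,56,22),(30,56,80),(64,-43,80),(64,-43,22),(64,-12,22)]
for tilt,yaw in [(40,0),(40,5),(40,10),(45,0),(45,8)]:
    print("tilt",tilt,"yaw",yaw)
    for t in pts:
        best=None
        for j4 in (120,180,230):
              q,r=ik(tgt(*t),RTy(tilt,yaw,0),[20,20,120,j4,20,90-j4])
              if best is None or r<best[1]-1e-6: best=(q,r)
        print(t,np.round(best[0],0),round(best[1],4))
```

```text
tilt 40 yaw 0
(77, 56, 120) [  27.   19.  124.  261.   12. -156.] 0.0
(77, 56, 70) [  26.   26.  123.  235.   13. -131.] 0.0
(77, 56, 22) [  24.   32.  121.  221.   15. -117.] 0.0
(30, 56, 22) [  26.   36.  127.  208.   23. -103.] 0.0
(30, 56, 80) [  28.   28.  129.  219.   20. -112.] 0.0
(64, -43, 80) [  9.  24. 132. 180.  15. -90.] 0.0
(64, -43, 22) [  9.  32. 129. 180.  21. -90.] 0.0
(64, -12, 22) [ 14.  32. 127. 190.  19. -96.] 0.0
tilt 40 yaw 5
(77, 56, 120) [  24.   18.  126.  241.    8. -142.] 0.0
(77, 56, 70) [  23.   25.  124.  211.   11. -114.] 0.0
(77, 56, 22) [  22.   31.  122.  200.   14. -104.] 0.0
(30, 56, 22) [ 23.  35. 128. 195.  24. -96.] 0.0
(30, 56, 80) [  25.   28.  131.  201.   19. -102.] 0.0
(64, -43, 80) [  5.  23. 132. 160.  16. -77.] 0.0
(64, -43, 22) [  6.  32. 130. 166.  22. -83.] 0.0
(64, -12, 22) [ 11.  32. 128. 175.  20. -87.] 0.0
tilt 40 yaw 10
(77, 56, 120) [  21.   18.  127.  194.    5. -102.] 0.0
(77, 56, 70) [ 20.  25. 126. 182.  10. -92.] 0.0
(77, 56, 22) [ 19.  31. 123. 180.  15. -90.] 0.0
(30, 56, 22) [ 20.  35. 129. 181.  25. -91.] 0.0
(30, 56,
[... 340 characters left out ...]
.  125.  208.   25. -104.] 0.0
(30, 56, 22) [ 27.  39. 130. 203.  34. -96.] 0.0
(30, 56, 80) [  29.   31.  133.  209.   30. -101.] 0.0
(64, -43, 80) [  9.  27. 136. 180.  28. -90.] 0.0
(64, -43, 22) [  9.  35. 133. 180.  33. -90.] 0.0
(64, -12, 22) [ 15.  35. 131. 188.  31. -93.] 0.0
tilt 45 yaw 8
(77, 56, 120) [  23.   20.  131.  194.   16. -100.] 0.0
(77, 56, 70) [ 21.  28. 129. 188.  22. -95.] 0.0
(77, 56, 22) [ 20.  34. 127. 185.  26. -92.] 0.0
(30, 56, 22) [ 21.  39. 132. 185.  37. -91.] 0.0
(30, 56, 80) [ 23.  31. 135. 188.  32. -93.] 0.0
(64, -43, 80) [  2.  27. 137. 159.  30. -82.] 0.0
(64, -43, 22) [  3.  35. 134. 162.  35. -85.] 0.0
(64, -12, 22) [  9.  35. 133. 169.  33. -87.] 0.0
```

```bash
cat > flip.py <<'E'
from kin import *
import sys
N=int(sys.argv[1])
st=status.read_state(); q0=np.array(st["joint_positions"]); info()
q1,r=ik(tgt(77,56,120),RTy(43,6),[20,20,125,200,14,-105]); print("goal",np.round(q1,1),r)
print(np.round(q0,1))
P,R=np.array(st["position"]),np.array(st["tcp_rot"])
for i in range(1,N+1):
    t=i/N; q=q0+(q1-q0)*t; q[4]+=4*np.sin(np.pi*t)*(abs(q1[3]-q0[3])>150)
    p,Rn=fk(q,K,90)
    d=np.round(R.T@(p-P)/.025,2); w=np.round(np.degrees(Ro.from_matrix(R.T@Rn).as_rotvec())/10,2)
    dq=RT.T@(p-world(T,dk(0,0,0))[0])*1000
    print("[%g, %g, %g, %g, %g, %g, 1],"%(*d,*w),"   #",np.round([dq[0],-dq[1],-dq[2]]),np.round(q[3:]))
    P=P+R@d*.025; R=R@Ro.from_rotvec(np.radians(w*10)).as_matrix()
E
python3 flip.py 24
```

```text
t 6.45 p [0.4413 0.2414 0.2157] deck s,y,h [ 75.6  15.1 159.5] F [ 0.  -0.1 -0.7] open 0.007 j [ 22.  12. 127. -63.  10. 164.]
Fdeck s,y,h [-0.4 -0.1 -0.5]
goal [  23.9   19.5  128.4  210.2   12.1 -113.1] 1.0297318553398327e-14
[ 21.8  11.6 126.5 -63.5   9.6 163.5]
[-0.66, -0.04, 0.04, 0.01, -0.25, -0.04, 1],    # [ 59.  16. 159.] [-52.  10. 152.]
[-0.62, -0.17, 0.06, 0.07, -0.24, -0.05, 1],    # [ 43.  20. 159.] [-41.  11. 140.]
[-0.59, -0.29, 0.06, 0.11, -0.24, -0.04, 1],    # [ 28.  27. 159.] [-29.  11. 129.]
[-0.54, -0.4, 0.06, 0.16, -0.21, -0.05, 1],    # [ 15.  37. 160.] [-18.  12. 117.]
[-0.45, -0.5, 0.06, 0.2, -0.18, -0.04, 1],    # [  3.  49. 161.] [ -6.  13. 106.]
[-0.34, -0.58, 0.07, 0.24, -0.14, -0.05, 1],    # [ -6.  64. 162.] [ 5. 13. 94.]
[-0.21, -0.63, 0.06, 0.26, -0.08, -0.05, 1],    # [-12.  79. 164.] [16. 14. 83.]
[-0.07, -0.66, 0.07, 0.27, -0.02, -0.05, 1],    # [-14.  95. 166.] [28. 14. 71.]
[0.08, -0.63, 0.06, 0.27, 0.05, -0.05, 1],    # [-12. 111. 167.] [39. 14. 60.]
[0.23, -0.58, 0.07, 0.24, 0.1, -0.05, 1],    # [ -8. 126. 168.] [51. 15. 48.]
[0.35, -0.5, 0.06
[... 421 characters left out ...]
   # [ 65. 157. 157.] [119.  15. -21.]
[0.46, 0.35, 0.05, -0.15, 0.21, -0.05, 1],    # [ 76. 149. 153.] [130.  15. -32.]
[0.35, 0.47, 0.06, -0.2, 0.16, -0.04, 1],    # [ 86. 139. 148.] [142.  14. -44.]
[0.24, 0.55, 0.05, -0.23, 0.12, -0.05, 1],    # [ 92. 127. 142.] [153.  14. -56.]
[0.1, 0.6, 0.06, -0.25, 0.06, -0.05, 1],    # [ 96. 113. 137.] [165.  14. -67.]
[-0.04, 0.62, 0.04, -0.27, 0, -0.04, 1],    # [ 96.  98. 132.] [176.  13. -79.]
[-0.18, 0.61, 0.05, -0.26, -0.05, -0.05, 1],    # [ 93.  83. 127.] [187.  13. -90.]
[-0.3, 0.57, 0.05, -0.24, -0.11, -0.05, 1],    # [ 86.  69. 123.] [ 199.   13. -102.]
[-0.41, 0.51, 0.05, -0.22, -0.15, -0.05, 1],    # [ 77.  56. 120.] [ 210.   12. -113.]
```

>>> send_rows(moves=[[-0.66,-0.04,0.04,0.01,-0.25,-0.04,1],[-0.62,-0.17,0.06,0.07,-0.24,-0.05,1],[-0.59,-0.29,0.06,0.11,-0.24,-0.04,1],[-0.54,-0.4,0.06,0.16,-0.21,-0.05,1],[-0.45,-0.5,0.06,0.2,-0.18,-0.04,1],[-0.34,-0.58,0.07,0.24,-0.14,-0.05,1],[-0.21,-0.63,0.06,0.26,-0.08,-0.05,1],[-0.07,-0.66,0.07,0.27,-0.02,-0.05,1]])

```text
time_s: 7.45
position: [0.3565, 0.3098, 0.1637]
tcp_rot: [[0.882, 0.302, 0.363], [0.209, -0.939, 0.273], [0.423, -0.165, -0.891]]
force: [-0.5, 0.3, 0.0]
opening: 0.001
```

```bash
python3 flip.py 16
```

```text
t 7.45 p [0.3565 0.3098 0.1637] deck s,y,h [-13.9  95.8 166.6] F [-0.5  0.3  0. ] open 0.001 j [ 23.  14. 127.  28.  14.  71.]
Fdeck s,y,h [-0.3  0.4  0.3]
goal [  23.9   19.5  128.4  210.2   12.1 -113.1] 1.0297318553398327e-14
[ 22.5  14.2 127.3  28.2  13.9  70.9]
[-0.02, -0.67, 0.07, 0.28, 0.02, -0.05, 1],    # [-15. 112. 169.] [40. 15. 59.]
[0.17, -0.64, 0.07, 0.27, 0.08, -0.05, 1],    # [-11. 129. 171.] [51. 15. 48.]
[0.33, -0.59, 0.06, 0.24, 0.14, -0.05, 1],    # [ -4. 144. 172.] [62. 16. 36.]
[0.46, -0.47, 0.06, 0.2, 0.21, -0.05, 1],    # [  7. 156. 172.] [74. 16. 25.]
[0.57, -0.33, 0.07, 0.15, 0.25, -0.06, 1],    # [ 21. 166. 172.] [85. 17. 13.]
[0.64, -0.16, 0.06, 0.06, 0.28, -0.05, 1],    # [ 36. 171. 170.] [96. 17.  2.]
[0.67, 0.03, 0.06, -0.01, 0.29, -0.06, 1],    # [ 53. 172. 167.] [108.  17. -10.]
[0.63, 0.23, 0.05, -0.09, 0.28, -0.06, 1],    # [ 68. 168. 163.] [119.  17. -21.]
[0.54, 0.4, 0.05, -0.17, 0.24, -0.05, 1],    # [ 82. 160. 157.] [131.  17. -33.]
[0.42, 0.54, 0.06, -0.22, 0.2, -0.06, 1],    # [ 94. 148. 152.] [142.  16. -44.]
[0.26, 0.65, 0.05, -0.28, 0.12, -0.06, 1],    # [101. 133. 145.] [153.  16. -56.]
[0.09, 0.71, 0.04, -0.3, 0.06, -0.05, 1],    # [104. 117. 139.] [165.  15. -67.]
[-0.1, 0.71, 0.05, -0.3, -0.02, -0.06, 1],    # [103. 100. 133.] [176.  15. -79.]
[-0.27, 0.67, 0.05, -0.28, -0.1, -0.05, 1],    # [ 98.  83. 128.] [187.  14. -90.]
[-0.4, 0.59, 0.04, -0.26, -0.15, -0.05, 1],    # [ 89.  69. 124.] [ 199.   13. -102.]
[-0.52, 0.48, 0.05, -0.2, -0.2, -0.05, 1],    # [ 77.  56. 120.] [ 210.   12. -113.]
```

Tracking is exact; continue with the original list's remainder.

>>> send_rows(moves=[[0.08,-0.63,0.06,0.27,0.05,-0.05,1],[0.23,-0.58,0.07,0.24,0.1,-0.05,1],[0.35,-0.5,0.06,0.21,0.16,-0.04,1],[0.45,-0.38,0.07,0.16,0.2,-0.05,1],[0.53,-0.24,0.06,0.1,0.23,-0.05,1],[0.56,-0.09,0.07,0.04,0.25,-0.05,1],[0.57,0.06,0.06,-0.02,0.25,-0.04,1],[0.52,0.22,0.06,-0.09,0.24,-0.05,1]])

```text
time_s: 8.45
position: [0.4128, 0.3796, 0.2079]
tcp_rot: [[0.747, 0.412, 0.522], [0.156, -0.871, 0.465], [0.646, -0.267, -0.715]]
force: [1.3, -0.2, -0.4]
opening: 0.003
```

>>> send_rows(moves=[[0.46,0.35,0.05,-0.15,0.21,-0.05,1],[0.35,0.47,0.06,-0.2,0.16,-0.04,1],[0.24,0.55,0.05,-0.23,0.12,-0.05,1],[0.1,0.6,0.06,-0.25,0.06,-0.05,1],[-0.04,0.62,0.04,-0.27,0,-0.04,1],[-0.18,0.61,0.05,-0.26,-0.05,-0.05,1],[-0.3,0.57,0.05,-0.24,-0.11,-0.05,1],[-0.41,0.51,0.05,-0.22,-0.15,-0.05,1],[0,0,0,0,0,0,1]])

```text
time_s: 9.57
position: [0.4609, 0.2856, 0.1868]
tcp_rot: [[0.707, 0.257, 0.659], [0.187, -0.966, 0.176], [0.682, -0.001, -0.731]]
force: [0.8, 0.4, -0.4]
opening: 0.003
```

Run:
```python
from plan import *
p,R=info(); rot(R); go(p,R,tgt(77,56,60)); go(p,R,tgt(77,56,22))
```

```text
t 9.575 p [0.4609 0.2856 0.1868] deck s,y,h [ 77.   55.7 120.5] F [ 0.8  0.4 -0.4] open 0.003 j [  24.   20.  128.  209.   12. -112.]
Fdeck s,y,h [ 0.4  0.2 -0.9]
rot units [-0.401 -0.299  0.443]
-> [0.499 0.292 0.14 ] units [-0.13  0.15  2.41] n 3 per row [-0.045  0.05   0.804]
-> [0.523 0.296 0.111] units [-0.22  0.25  3.93] n 4 per row [-0.054  0.064  0.981]
```

>>> send_rows(moves=[[-0.05,0.05,0.8,0,0,0,1],[-0.05,0.05,0.8,0,0,0,1],[-0.05,0.05,0.8,0,0,0,1],[0,0,0,0,0,0,1]])

```text
time_s: 10.07
position: [0.4999, 0.2924, 0.1397]
tcp_rot: [[0.707, 0.258, 0.659], [0.189, -0.966, 0.177], [0.682, -0.001, -0.731]]
force: [0.1, -0.0, 0.1]
opening: 0.002
```

Run:
```python
from plan import *
d=vision.capture("top");e=vision.capture("side")
draw(d,T,(180,100,300,205),6,"pics/ot3.png"); draw(e,T,(165,120,275,285),3.6,"pics/os3.png")
p,R=info(); rot(R); go(p,R,tgt(77,56,22))
```

```text
t 10.175 p [0.499  0.2924 0.1405] deck s,y,h [76.9 56.5 60.1] F [0.8 0.9 0.9] open 0.004 j [  22.   28.  126.  196.   18. -100.]
Fdeck s,y,h [1.3 0.7 0.1]
rot units [-0.404 -0.3    0.45 ]
-> [0.523 0.296 0.111] units [-0.08  0.12  1.52] n 2 per row [-0.041  0.061  0.758]
```

View pics/ot3.png

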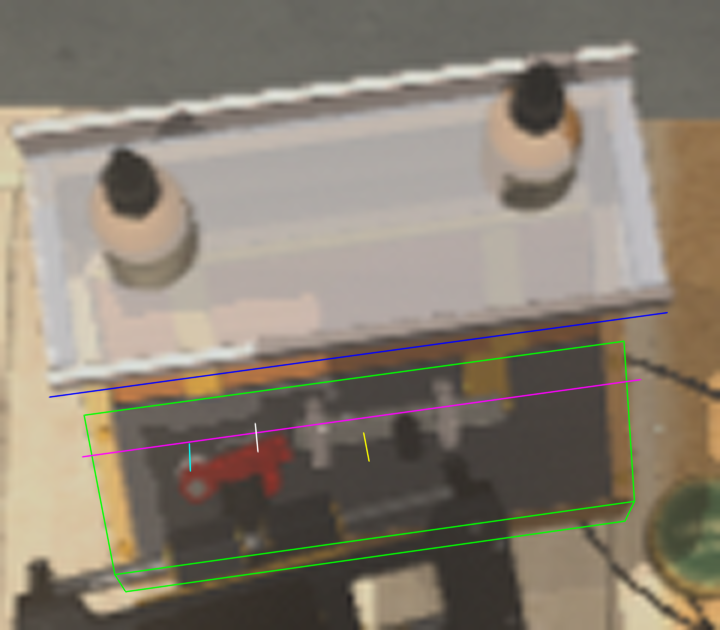

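View pics/os3.png

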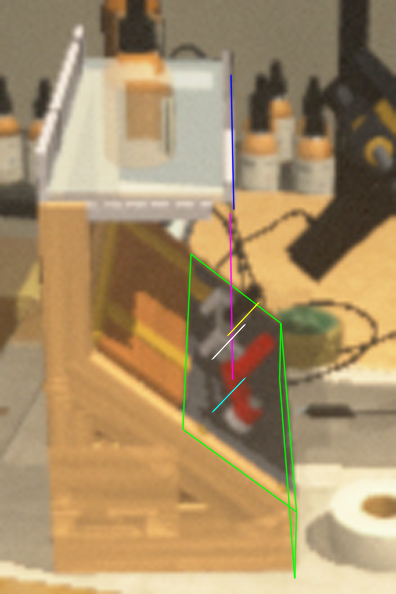

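Run:
```python
from plan import *
st=status.read_state();p=np.array(st["position"]);R=np.array(st["tcp_rot"])
d=vision.capture("top");e=vision.capture("side")
for c,roi,f,n in [(d,(160,100,330,240),4.5,"pics/pt4.png"),(e,(165,60,345,245),3.2,"pics/ps4.png")]:
    x0,y0,x1,y1=roi; im=cv2.resize(c["img"][y0:y1,x0:x1,::-1],None,fx=f,fy=f,interpolation=2)
    for L,col in [(0,(0,0,255)),(.019,(0,255,0)),(.07,(255,0,0)),(.2,(255,255,0))]:
        u=proj(c,p-R[:,2]*L)[0]; print(n,L,u)
        cv2.circle(im,tuple(np.int32((u-[x0,y0]+.5)*f)),4,col,-1)
    cv2.imwrite(n,im)
```

```text
pics/pt4.png 0 [219.46642204 177.14129115]
pics/pt4.png 0.019 [220.3053816  180.62778817]
pics/pt4.png 0.07 [222.69836837 190.57241677]
pics/pt4.png 0.2 [229.91600477 220.56703036]
pics/ps4.png 0 [236.69814935 205.36944996]
pics/ps4.png 0.019 [242.89126448 199.11767784]
pics/ps4.png 0.07 [259.74252986 182.10680871]
pics/ps4.png 0.2 [304.25735754 137.17036676]
```

View pics/pt4.png

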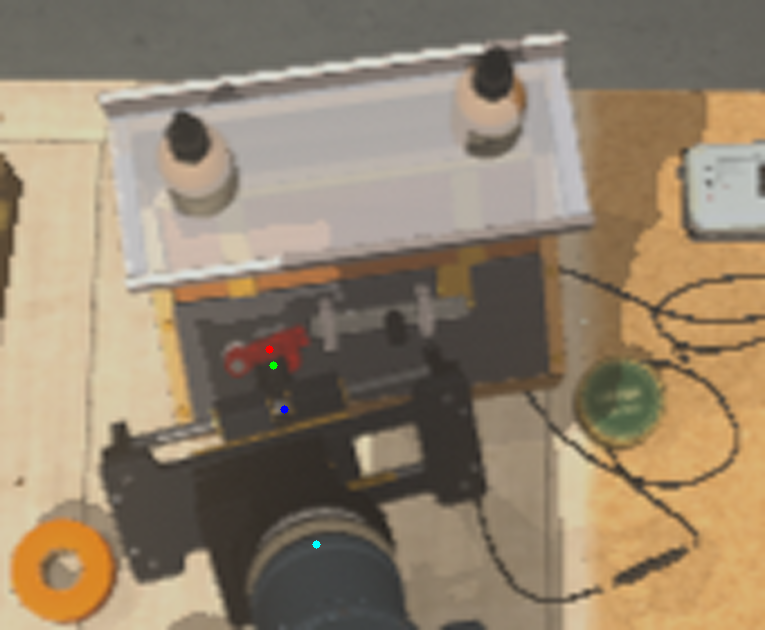

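View pics/ps4.png

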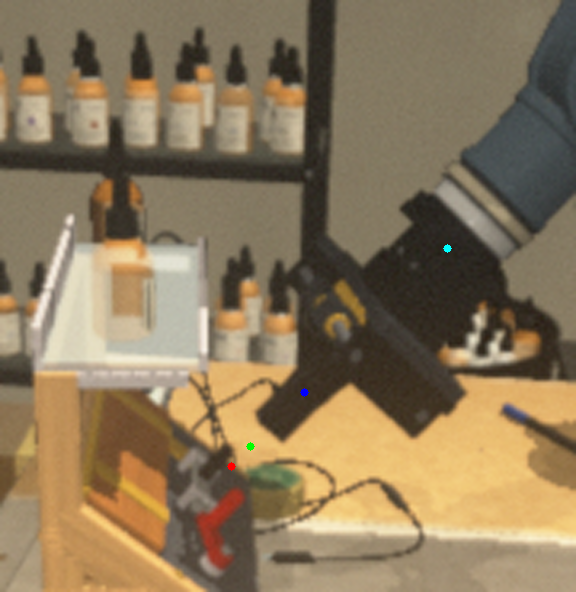

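Run:
```python
from plan import *
st=status.read_state();p=np.array(st["position"]);R=np.array(st["tcp_rot"])
d=vision.capture("top");e=vision.capture("side")
for c,n in [(d,"top"),(e,"side")]:
    W=cloud(c); ok=c["depth"]>0
    q=(W-p)@R*1000
    m=ok&(np.abs(q[...,0])<60)&(np.abs(q[...,1])<110)&(q[...,2]>-120)&(q[...,2]<30)
    k=m&(c["img"].max(-1)<75)
    Q=q[k]
    for lo_ in range(-120,30,10):
        s=Q[(Q[:,2]>=lo_)&(Q[:,2]<lo_+10)]
        if len(s)>3: print(n,lo_,len(s),"x",np.round(np.percentile(s[:,0],[5,50,95])),"y",np.round(np.percentile(s[:,1],[5,50,95])))
cv2.imwrite("pics/zs5.png",cv2.resize(e["img"][165:235,215:285,::-1],None,fx=8,fy=8,interpolation=cv2.INTER_CUBIC))
cv2.imwrite("pics/zt5.png",cv2.resize(d["img"][155:215,195:275,::-1],None,fx=9,fy=9,interpolation=cv2.INTER_CUBIC))
```

```text
top -120 77 x [29. 39. 40.] y [-80.  10.  81.]
top -110 6 x [38. 38. 39.] y [ 8. 19. 65.]
top -90 7 x [-2.  1.  4.] y [-5. -1.  1.]
top -80 5 x [ 2. 11. 12.] y [-4. -2.  1.]
top -70 10 x [11. 12. 13.] y [-9. -2.  6.]
top -60 15 x [ 5. 12. 13.] y [-10.  -2.   4.]
top -50 14 x [11. 11. 13.] y [-10.  -3.   5.]
top -40 8 x [10. 11. 12.] y [-7. -0.  5.]
top 10 15 x [-21. -17. -15.] y [71. 76. 80.]
top 20 4 x [-17. -16. -15.] y [74. 76. 79.]
side -120 260 x [-25.  22.  39.] y [-89. -86.  79.]
side -110 77 x [-20.  15.  37.] y [-89. -86.  79.]
side -100 59 x [-6. 10. 12.] y [-19. -15.  13.]
side -90 68 x [-6.  9. 12.] y [-18. -14.  10.]
side -80 59 x [-6.  6. 12.] y [-16. -13.   6.]
side -70 51 x [-6.  5. 12.] y [-13. -10.   3.]
side -60 55 x [-7.  4. 12.] y [-11.  -9.   5.]
side -50 52 x [-7.  4. 12.] y [-12.  -9.   3.]
side -40 9 x [-7.  3. 11.] y [-11.  -8.  -1.]
side 10 11 x [-23. -20. -17.] y [69. 71. 73.]
side 20 17 x [-25. -21. -17.] y [71. 74. 77.]
```

View pics/zs5.png

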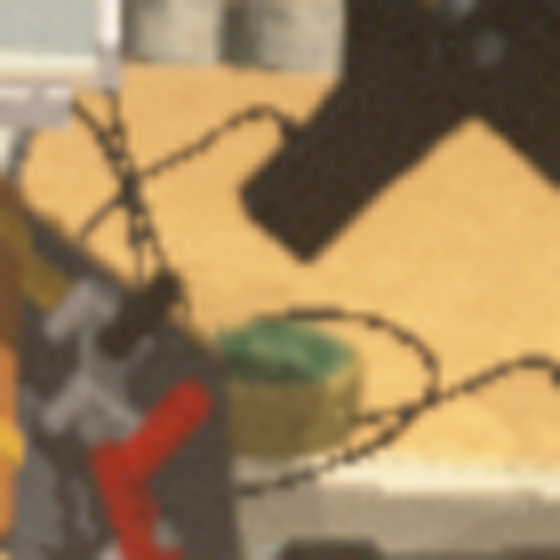

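View pics/zt5.png

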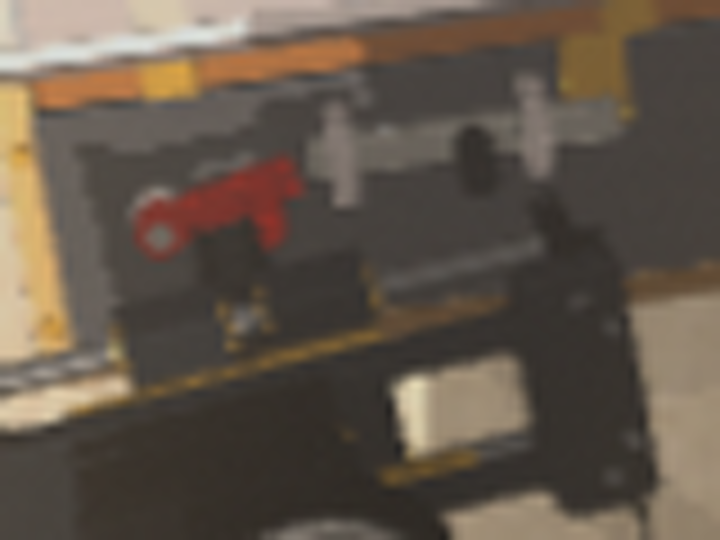

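```bash
cat >> kin.py <<'E'
TIP=np.array([.0025,-.0025,-.036])
def dc(x): q=RT.T@(x-world(T,dk(0,0,0))[0])*1000; return np.round([q[0],-q[1],-q[2]],1)
def tip():
    p,R=info(); print("TIP s,y,h",dc(p+R@TIP)); return p,R
def tgo(p,R,s,y,h): go(p+R@TIP,R,tgt(s,y,h))
E
python3 - <<'E'
from kin import *
p,R=tip(); tgo(p,R,78,51,40); tgo(p,R,78,51,24)
for t in [(78,51,24),(32,58,24),(32,58,60),(64,-40,60),(64,-40,24),(64,-8,24)]:
    q,r=ik(tgt(*t)-R@TIP,R,[20,30,120,190,20,-95]); print(t,np.round(q),round(r,4))
E
```

```text
t 10.375 p [0.4992 0.2926 0.141 ] deck s,y,h [77.4 56.7 60.3] F [ 0.2 -0.1 -0.6] open 0.003 j [  22.   28.  126.  196.   18. -100.]
Fdeck s,y,h [-0.2 -0.2 -0.6]
TIP s,y,h [77.9 56.8 96.5]
-> [0.513 0.289 0.126] units [-0.14  0.38  2.23] n 3 per row [-0.047  0.128  0.745]
-> [0.524 0.291 0.114] units [-0.18  0.43  2.87] n 3 per row [-0.058  0.143  0.957]
(78, 51, 24) [ 20.  37. 123. 188.  23. -94.] 0.0
(32, 58, 24) [ 22.  41. 128. 189.  33. -92.] 0.0
(32, 58, 60) [ 23.  37. 130. 191.  31. -93.] 0.0
(64, -40, 60) [  5.  34. 132. 166.  29. -85.] 0.0
(64, -40, 24) [  5.  38. 130. 167.  31. -86.] 0.0
(64, -8, 24) [ 11.  38. 128. 174.  30. -88.] 0.0
```

>>> send_rows(moves=[[-0.05,0.14,0.55,0,0,0,1],[-0.05,0.14,0.55,0,0,0,1],[-0.05,0.14,0.55,0,0,0,1],[0,0,0.55,0,0,0,1],[0,0,0,0,0,0,1]])

```text
time_s: 11.0
position: [0.5366, 0.2915, 0.0967]
tcp_rot: [[0.707, 0.258, 0.659], [0.189, -0.966, 0.176], [0.682, -0.0, -0.731]]
force: [0.4, 0.2, 0.1]
opening: 0.002
```

```bash
cat > look.py <<'E'
from kin import *
import sys
n=sys.argv[1]
d=vision.capture("top");e=vision.capture("side")
a_=cv2.resize(e["img"][165:255,205:285,::-1],None,fx=6.6,fy=6.6,interpolation=cv2.INTER_CUBIC)
b_=cv2.resize(d["img"][150:215,200:275,::-1],None,fx=5.3,fy=5.3,interpolation=cv2.INTER_CUBIC)
h=max(a_.shape[0],b_.shape[0]); P=lambda x:cv2.copyMakeBorder(x,0,h-x.shape[0],0,0,0)
im=np.hstack([P(a_),P(b_)])[:, :]; im=cv2.resize(im,(800,int(h*800/im.shape[1]))); cv2.imwrite(f"pics/{n}.png",im)
p,R=tip()
E
python3 look.py L1
```

```text
t 11.1 p [0.5356 0.2914 0.0972] deck s,y,h [76.7 49.9  3.8] F [ 0.   0.2 -0.5] open 0.006 j [ 20.  36. 124. 189.  23. -94.]
Fdeck s,y,h [-0.3  0.2 -0.4]
TIP s,y,h [77.2 49.9 39.9]
```

View pics/L1.png

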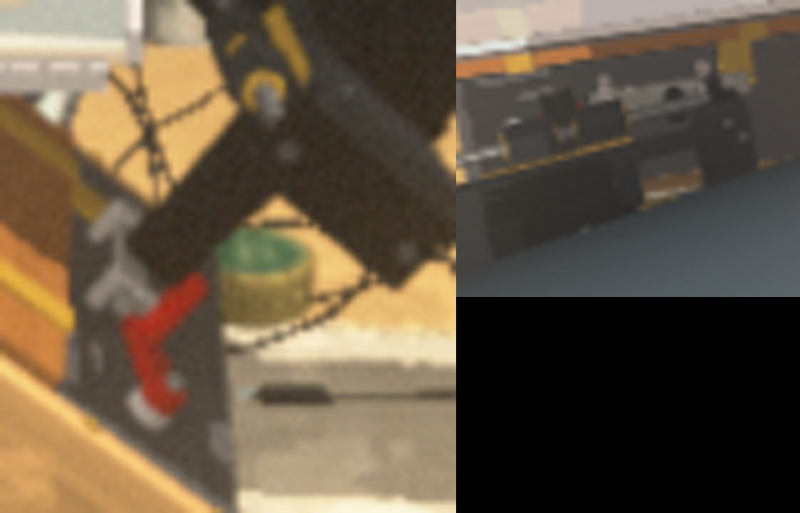

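>>> send_rows(moves=[[0,0,0.3,0,0,0,1],[0,0,0.3,0,0,0,1],[0,0,0,0,0,0,1]])

```text
time_s: 11.48
position: [0.5463, 0.2942, 0.0861]
tcp_rot: [[0.706, 0.259, 0.659], [0.189, -0.966, 0.177], [0.682, -0.0, -0.731]]
force: [-0.5, -0.4, 0.2]
opening: 0.006
```

```bash
python3 look.py L2
python3 - <<'E'
from kin import *
p,R=info(); tgo(p,R,60,51,24); tgo(p,R,36,58,24);print(np.round(R.T@RT,3))
E
```

```text
t 11.575 p [0.5457 0.2941 0.0863] deck s,y,h [ 77.6  50.9 -11.3] F [-0.  -0.3  0.6] open 0.004 j [ 20.  37. 123. 188.  23. -94.]
Fdeck s,y,h [ 0.4 -0.3  0.5]
TIP s,y,h [78.1 51.  24.9]
t 11.575 p [0.5457 0.2941 0.0863] deck s,y,h [ 77.6  50.9 -11.3] F [-0.  -0.3  0.6] open 0.004 j [ 20.  37. 123. 188.  23. -94.]
Fdeck s,y,h [ 0.4 -0.3  0.5]
-> [0.51  0.289 0.102] units [-0.72 -0.06  0.  ] n 1 per row [-0.723 -0.058  0.   ]
-> [0.491 0.293 0.087] units [-1.66 -0.41 -0.03] n 2 per row [-0.829 -0.207 -0.013]
[[ 0.996 -0.077 -0.055]
 [ 0.08   0.994  0.068]
 [ 0.049 -0.072  0.996]]
```

View pics/L2.png

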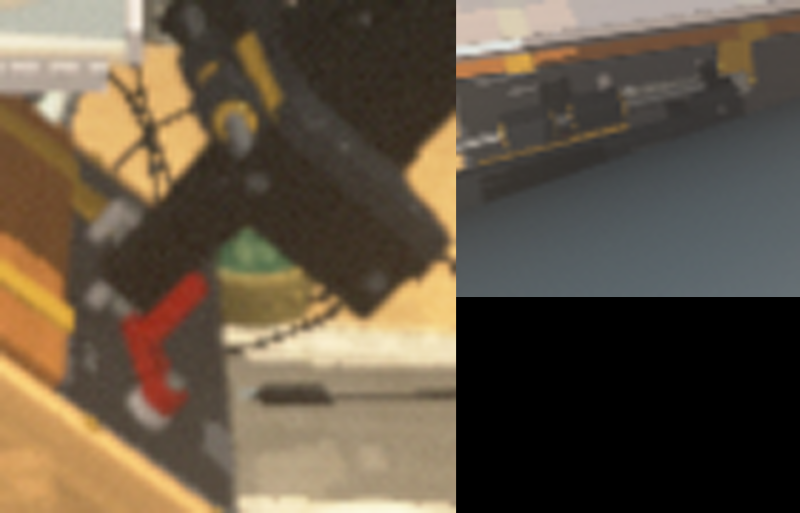

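>>> send_rows(moves=[[-0.24,-0.02,0,0,0,0,1],[-0.24,-0.02,0,0,0,0,1],[-0.24,-0.02,0,0,0,0,1]])

```text
time_s: 11.95
position: [0.5328, 0.2912, 0.0743]
tcp_rot: [[0.706, 0.256, 0.66], [0.187, -0.967, 0.175], [0.683, -0.001, -0.73]]
force: [1.1, -3.5, 0.5]
opening: 0.008
```

```bash
python3 look.py L3
```

```text
t 12.05 p [0.5315 0.2914 0.0732] deck s,y,h [ 58.2  50.5 -12. ] F [ 1.2 -1.   0.5] open 0.008 j [ 20.  39. 125. 188.  27. -93.]
Fdeck s,y,h [ 1.1 -1.2 -0.3]
TIP s,y,h [58.8 50.6 24.2]
```

View pics/L3.png

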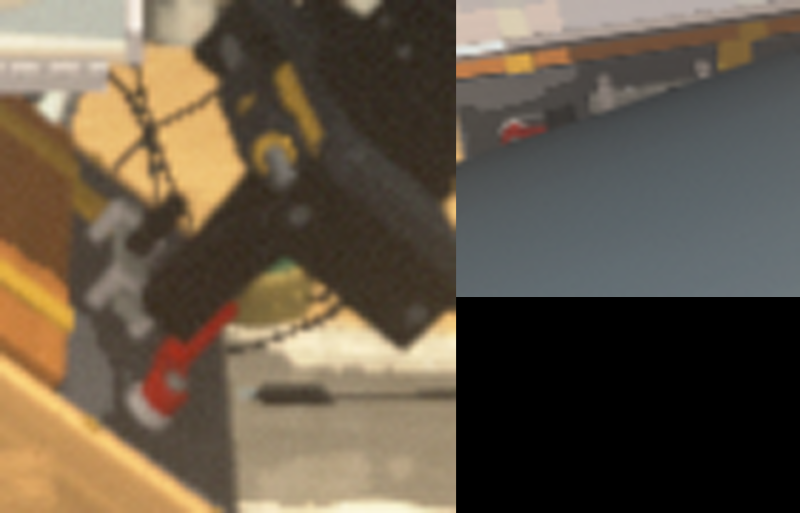

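>>> send_rows(moves=[[-0.24,-0.06,0,0,0,0,1],[-0.24,-0.08,0,0,0,0,1],[-0.24,-0.1,0,0,0,0,1],[-0.2,-0.12,0,0,0,0,1]])

```text
time_s: 12.55
position: [0.515, 0.2977, 0.0593]
tcp_rot: [[0.703, 0.26, 0.662], [0.189, -0.965, 0.179], [0.685, -0.0, -0.728]]
force: [1.6, 3.2, 5.3]
opening: 0.013
```

```bash
python3 look.py L4
```

```text
t 12.65 p [0.5147 0.2979 0.0591] deck s,y,h [ 37.1  59.5 -12.8] F [1.2 3.6 4. ] open 0.002 j [ 22.  42. 127. 189.  32. -93.]
Fdeck s,y,h [3.9 3.4 2. ]
TIP s,y,h [37.5 59.5 23.4]
```

View pics/L4.png

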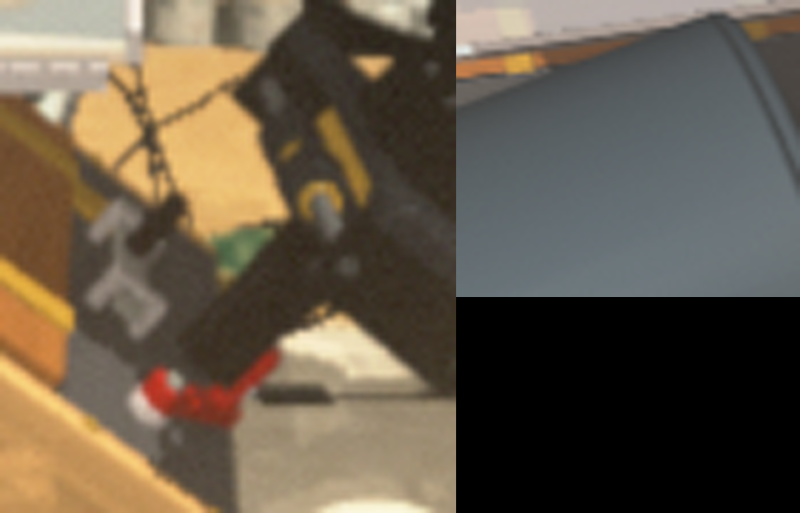

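Run:
```python
from kin import *
e=vision.capture("side")
pv=solve(e,T,np.array([205+177/5.71,165+380/5.71]),.018)
k=solve(e,T,np.array([205+267/5.71-.5,165+355/5.71-.5]),.044)
print(pv,k)
for th in (1,1.1,1.2,1.3,1.4,1.5): print(th,np.array([45.8,80])+34*cat(th), proj(e,world(T,dk(*(np.array([45.8,80])+34*cat(th))/1e3,.044)))[0])
p,R=info(); tgo(p,R,32,64,24)
```

```text
[43.1050048  72.49843475] [21.92660196 62.41528615]
1 [25.67357041 52.59695579] [249.72004121 223.56784734]
1.1 [23.0383792 54.7431471] [250.68187028 224.72046913]
1.2 [20.63061457 57.14169653] [251.57410278 225.87059544]
1.3 [18.47433413 59.76863858] [252.38831319 227.00778731]
1.4 [16.59108271 62.59772571] [253.11662405 228.12159709]
1.5 [14.99967713 65.6006906 ] [253.75177285 229.20163764]
t 12.7 p [0.5148 0.2978 0.0591] deck s,y,h [ 37.1  59.4 -12.8] F [1.4 3.9 2.2] open 0.01 j [ 22.  42. 127. 189.  32. -93.]
Fdeck s,y,h [3.  3.6 0.4]
-> [0.487 0.298 0.084] units [-0.2  -0.2  -0.02] n 1 per row [-0.205 -0.204 -0.024]
```

>>> send_rows(moves=[[-0.1,-0.1,0,0,0,0,1],[-0.1,-0.05,0,0,0,0,1]])

```text
time_s: 12.95
position: [0.5126, 0.3005, 0.0574]
tcp_rot: [[0.701, 0.259, 0.665], [0.187, -0.966, 0.179], [0.689, -0.001, -0.725]]
force: [3.9, 4.5, 8.8]
opening: 0.001
```

```bash
python3 look.py L5
```

```text
t 13.05 p [0.5125 0.3006 0.0574] deck s,y,h [ 34.7  62.5 -12.9] F [2.2 5.2 7.7] open 0.006 j [ 23.  42. 127. 190.  33. -93.]
Fdeck s,y,h [7.3 4.8 4. ]
TIP s,y,h [34.9 62.5 23.2]
```

View pics/L5.png

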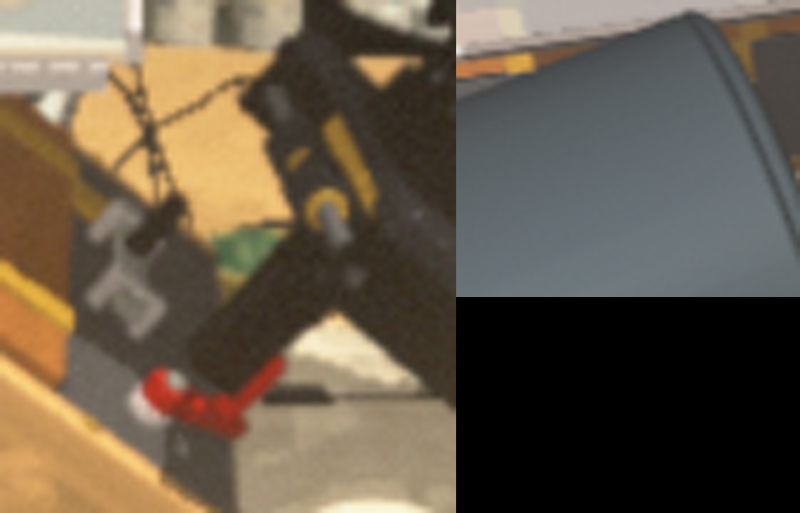

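Run:
```python
from kin import *
p,R=info(); x=p+R@TIP
for t in [(45,60,25),(47,58,68),(64,-42,66),(64,-42,25),(64,-8,25)]:
    go(x,R,tgt(*t)); x=tgt(*t)
```

```text
t 13.05 p [0.5125 0.3006 0.0574] deck s,y,h [ 34.7  62.5 -12.9] F [2.2 5.2 7.7] open 0.006 j [ 23.  42. 127. 190.  33. -93.]
Fdeck s,y,h [7.3 4.8 4. ]
-> [0.497 0.296 0.093] units [ 0.4   0.13 -0.05] n 1 per row [ 0.399  0.129 -0.054]
-> [0.471 0.29  0.127] units [ 0.18 -0.03 -1.71] n 2 per row [ 0.092 -0.016 -0.857]
-> [0.501 0.193 0.137] units [ 0.37  4.04 -0.18] n 5 per row [ 0.073  0.808 -0.035]
-> [0.527 0.197 0.105] units [-0.1   0.11  1.63] n 2 per row [-0.052  0.056  0.816]
-> [0.522 0.231 0.105] units [ 0.1  -1.35  0.1 ] n 2 per row [ 0.052 -0.676  0.05 ]
```

>>> send_rows(moves=[[0.4,0.1,-0.05,0,0,0,1],[0.1,0,-0.85,0,0,0,1],[0.1,0,-0.85,0,0,0,1],[0.07,0.8,-0.04,0,0,0,1],[0.07,0.8,-0.04,0,0,0,1],[0.07,0.8,-0.04,0,0,0,1],[0.07,0.8,-0.04,0,0,0,1],[0.07,0.85,-0.04,0,0,0,1],[0,0,0,0,0,0,1]])

```text
time_s: 14.18
position: [0.5202, 0.1926, 0.1058]
tcp_rot: [[0.71, 0.254, 0.657], [0.186, -0.967, 0.173], [0.679, -0.0, -0.734]]
force: [-0.0, -0.8, -0.0]
opening: 0.007
```

```bash
python3 look.py L6
python3 - <<'E'
from kin import *
p,R=info(); tgo(p,R,64,-42,25)
d=vision.capture("top");W=cloud(d);q=(W-p)@R*1000
k=(d["depth"]>0)&(np.abs(q[...,0])<30)&(np.abs(q[...,1])<30)&(q[...,2]>-90)&(q[...,2]<-20)&(d["img"].max(-1)<75)
for z in range(-90,-20,10):
    s=q[k&(q[...,2]>=z)&(q[...,2]<z+10)]
    if len(s): print(z,len(s),np.round(s.min(0)),np.round(s.max(0)))
E
```

```text
t 14.275 p [0.5199 0.1942 0.1061] deck s,y,h [ 58.9 -43.7  30.3] F [-0.5 -0.2  0.1] open 0.005 j [  4.  34. 133. 166.  30. -85.]
Fdeck s,y,h [-0.3 -0.1  0.4]
TIP s,y,h [ 59.5 -43.6  66.5]
t 14.275 p [0.5199 0.1942 0.1061] deck s,y,h [ 58.9 -43.7  30.3] F [-0.5 -0.2  0.1] open 0.005 j [  4.  34. 133. 166.  30. -85.]
Fdeck s,y,h [-0.3 -0.1  0.4]
-> [0.527 0.197 0.105] units [0.1  0.06 1.67] n 2 per row [0.048 0.031 0.833]
```

View pics/L6.png

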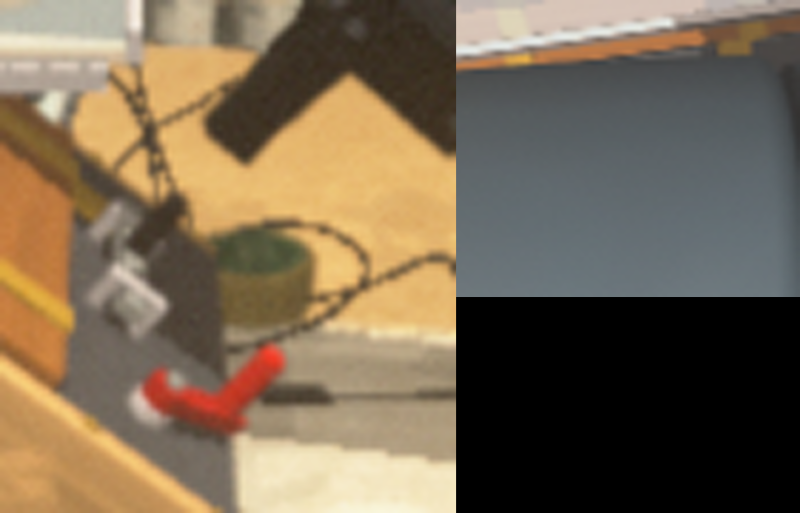

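Run:
```python
from kin import *
e=vision.capture("side")
im=cv2.resize(e["img"][218:248,222:262,::-1],None,fx=16,fy=16,interpolation=cv2.INTER_CUBIC)
for th,col in ((1.1,(255,0,0)),(1.3,(0,255,0)),(1.5,(255,255,255))):
    q=(np.array([45.8,80])+34*cat(th))/1e3
    for h in (.014,.044):
        u=(proj(e,world(T,dk(*q,h)))[0]-[222,218]+.5)*16; cv2.circle(im,tuple(np.int32(u)),5,col,-1)
    c=(proj(e,world(T,dk(*(np.array([45.8,80])+45*cat(th))/1e3,.014)))[0]-[222,218]+.5)*16; cv2.circle(im,tuple(np.int32(c)),5,col,1)
    c=(proj(e,world(T,dk(.0458,.08,.016)))[0]-[222,218]+.5)*16; cv2.circle(im,tuple(np.int32(c)),5,(0,0,0),2)
cv2.imwrite("pics/c7.png",im)
```

```text
(no output)
```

View pics/c7.png

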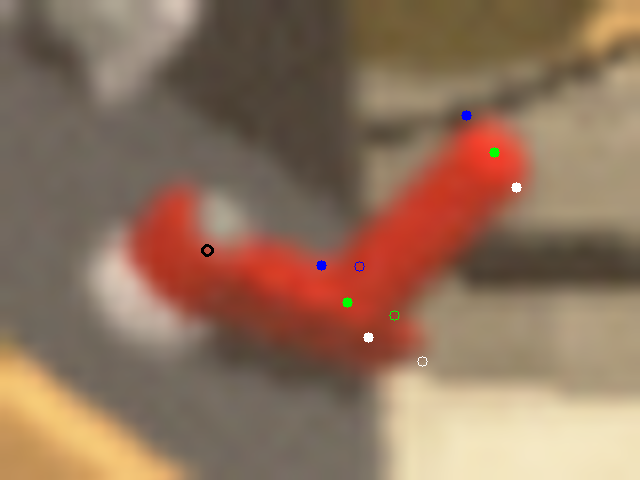

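>>> send_rows(moves=[[0.08,0.02,0.8,0,0,0,1],[0.05,0,0.8,0,0,0,1],[0,0,0,0,0,0,1]])

```text
time_s: 14.75
position: [0.55, 0.2029, 0.079]
tcp_rot: [[0.707, 0.26, 0.658], [0.19, -0.966, 0.178], [0.682, -0.0, -0.732]]
force: [-0.7, -0.9, 0.6]
opening: 0.003
```

```bash
python3 look.py L8
python3 - <<'E'
from kin import *
p,R=info(); tgo(p,R,64,-8,25)
E
```

```text
t 14.85 p [0.5487 0.2026 0.0795] deck s,y,h [ 64.6 -40.   -9.1] F [-0.1  0.9 -0.2] open 0.004 j [  5.  38. 129. 167.  31. -86.]
Fdeck s,y,h [-0.   0.9 -0.2]
TIP s,y,h [ 65.2 -39.9  27. ]
t 14.85 p [0.5487 0.2026 0.0795] deck s,y,h [ 64.6 -40.   -9.1] F [-0.1  0.9 -0.2] open 0.004 j [  5.  38. 129. 167.  31. -86.]
Fdeck s,y,h [-0.   0.9 -0.2]
-> [0.522 0.231 0.105] units [ 0.05 -1.27  0.17] n 2 per row [ 0.024 -0.634  0.086]
```

View pics/L8.png

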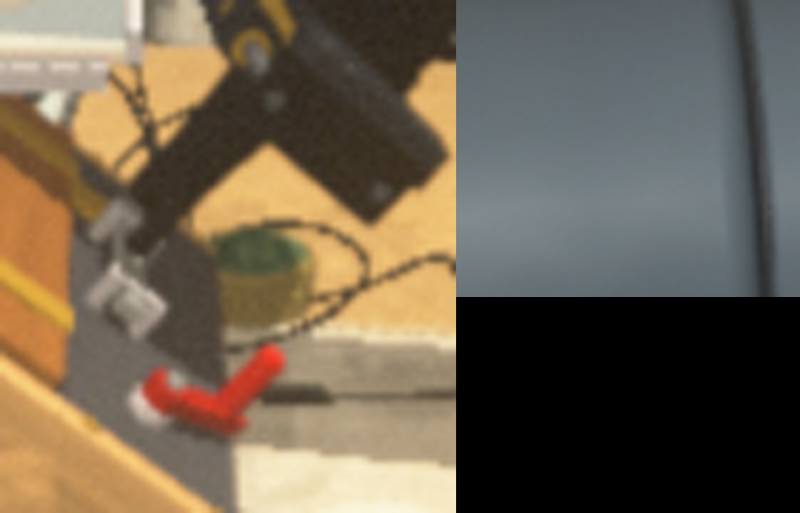

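>>> send_rows(moves=[[0,-0.24,0,0,0,0,1],[0,-0.24,0.02,0,0,0,1],[0,-0.24,0.02,0,0,0,1],[0,-0.24,0.02,0,0,0,1]])

```text
time_s: 15.35
position: [0.5448, 0.2258, 0.0792]
tcp_rot: [[0.706, 0.258, 0.66], [0.188, -0.966, 0.177], [0.683, -0.0, -0.73]]
force: [0.8, -1.6, 0.1]
opening: 0.003
```

```bash
python3 look.py L9
```

```text
t 15.45 p [0.5447 0.2264 0.079 ] deck s,y,h [ 64.1 -15.8  -9.4] F [-0.3  0.3  0.9] open 0.004 j [  9.  38. 128. 172.  30. -87.]
Fdeck s,y,h [0.4 0.3 0.8]
TIP s,y,h [ 64.5 -15.7  26.7]
```

View pics/L9.png

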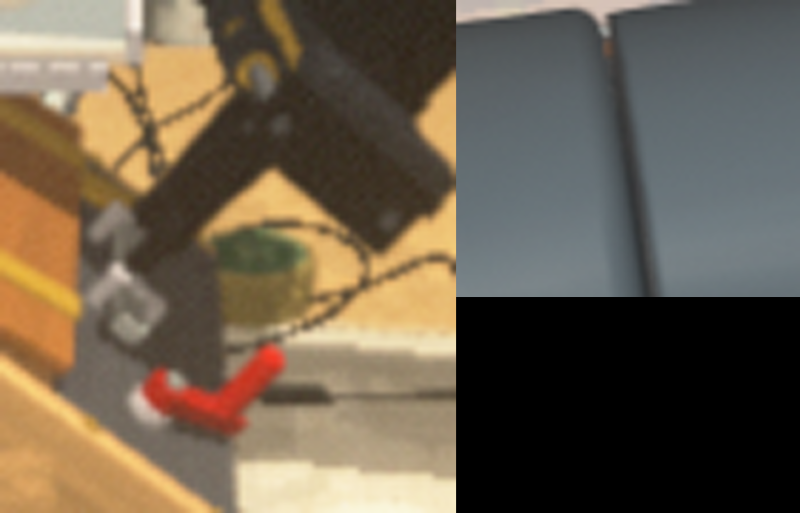

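>>> send_rows(moves=[[0,-0.15,0,0,0,0,1],[0,-0.15,0,0,0,0,1]])

```text
time_s: 15.7
position: [0.5431, 0.2329, 0.0788]
tcp_rot: [[0.706, 0.258, 0.659], [0.189, -0.966, 0.177], [0.683, -0.0, -0.731]]
force: [0.6, -0.7, -0.4]
opening: 0.004
```

>>> send_rows(moves=[[0,-0.08,0,0,0,0,1]])

```text
time_s: 15.82
position: [0.5423, 0.2349, 0.0787]
tcp_rot: [[0.706, 0.259, 0.659], [0.189, -0.966, 0.177], [0.682, -0.0, -0.731]]
force: [0.9, -0.6, 0.6]
opening: 0.006
```

```bash
python3 look.py L10
```

```text
t 15.925 p [0.5423 0.2348 0.0787] deck s,y,h [63.1 -7.1 -8.9] F [ 1.2 -0.4  0.6] open 0.001 j [ 11.  38. 128. 174.  30. -88.]
Fdeck s,y,h [ 1.3 -0.6 -0.2]
TIP s,y,h [63.6 -7.  27.3]
```

View pics/L10.png

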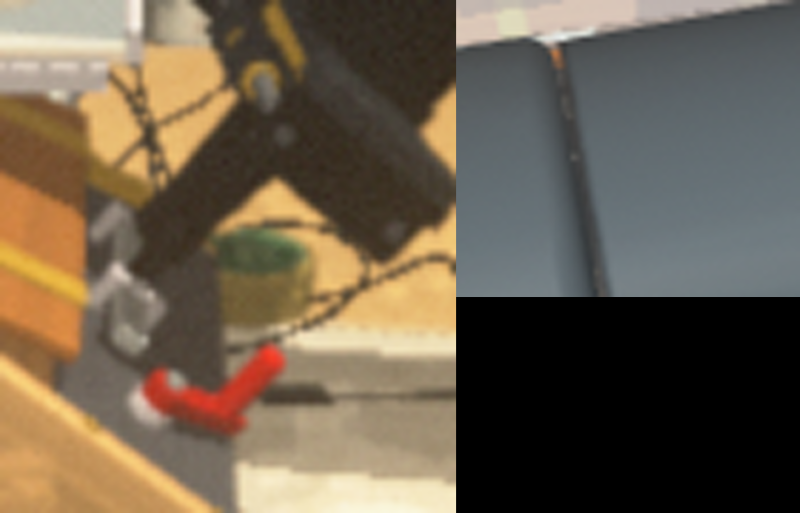

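>>> send_rows(moves=[[0,-0.1,0,0,0,0,1]])

```text
time_s: 16.05
position: [0.5419, 0.2355, 0.0787]
tcp_rot: [[0.708, 0.253, 0.66], [0.184, -0.968, 0.173], [0.682, -0.001, -0.731]]
force: [3.3, -14.4, 2.4]
opening: 0.008
```

>>> send_rows(moves=[[0,-0.08,0,0,0,0,1],[0,0,0,0,0,0,1]])

```text
time_s: 16.3
position: [0.5419, 0.2355, 0.0787]
tcp_rot: [[0.709, 0.247, 0.66], [0.179, -0.969, 0.17], [0.682, -0.002, -0.732]]
force: [2.8, -15.0, 1.9]
opening: 0.008
```

>>> send_rows(moves=[[0,0.25,0,0,0,0,1],[0,0.25,0,0,0,0,1],[0,0,-0.8,0,0,0,1],[0,0,-0.8,0,0,0,1],[-0.1,0,-0.8,0,0,0,1],[-0.1,0,-0.8,0,0,0,1],[-0.1,0.5,-0.8,0,0,0,1],[-0.1,0.8,-0.8,0,0,0,1],[0,0.8,0,0,0,0,1],[0,0.8,0,0,0,0,1],[0,0,0,0,0,0,1]])

```text
time_s: 17.68
position: [0.4772, 0.1326, 0.1596]
tcp_rot: [[0.707, 0.257, 0.659], [0.188, -0.966, 0.175], [0.682, -0.0, -0.731]]
force: [0.7, 0.2, 0.4]
opening: 0.007
```

```bash
python3 look.py L11
python3 - <<'E'
from kin import *
d=vision.capture("top"); cv2.imwrite("pics/T11.png",cv2.resize(d["img"][90:250,150:350,::-1],None,fx=3.7,fy=3.7,interpolation=2))
e=vision.capture("side"); cv2.imwrite("pics/S11.png",cv2.resize(e["img"][100:290,150:330,::-1],None,fx=3.1,fy=3.1,interpolation=2))
E
```

```text
t 17.775 p [0.4764 0.1339 0.1595] deck s,y,h [ 53.1 -96.5 104.8] F [-0.9  0.6 -0.2] open 0.007 j [ -9.  23. 139. 144.  28. -75.]
Fdeck s,y,h [-0.8  0.7  0.4]
TIP s,y,h [ 53.7 -96.5 141. ]
```

View pics/T11.png

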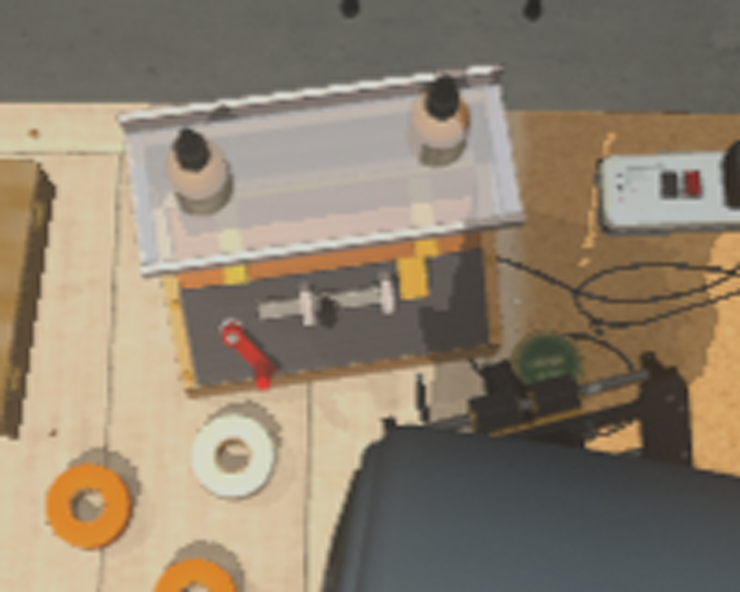

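View pics/S11.png

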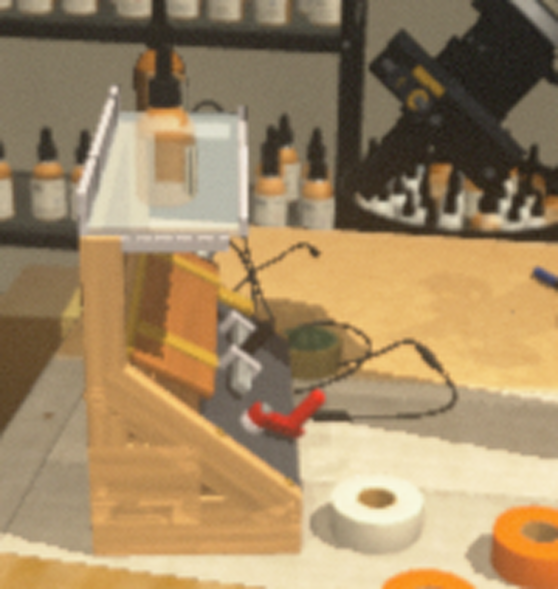

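Run:
```python
from kin import *
d=dict(vision.capture("top"))
t=lambda x,y:np.array([150+x/3.7-.5,90+y/3.7-.5])
b=solve(d,T,t(326,320),.044); k=solve(d,T,t(264,381),.044); pv=solve(d,T,t(232,333),.02)
print("bolt",b,"shut was -18.7..-20.7","catch",k,pv)
v=k-np.array([46.5,79.5]); print("th",np.radians(21)-np.arctan2(v[0],-v[1]))
W=cloud(d); x=(W-world(T,[0,0,0])[0])
z=np.load("top.npz"); o=z["img"].astype(int)
for n,(u0,v0,u1,v1) in {"bottles":(185,105,290,150),"tin":(285,178,310,205),"roll":(198,198,228,228)}.items():
    print(n,np.abs(d["img"][v0:v1,u0:u1].astype(int)-o[v0:v1,u0:u1]).mean())
for n in ["crimp_tin","label_roll","bottle_a"]:
    print(n,[(np.round(r["point"],1),round(r["confidence"],2)) for r in models.landmark_of("top",n)[:2]])
```

```text
bolt [65.02872526  8.73356423] shut was -18.7..-20.7 catch [22.48303263 59.82347628] [53.20764717 78.42205867]
th 1.2509309152477428
bottles 13.239929453262787
tin 45.0637037037037
roll 15.402962962962963
crimp_tin []
label_roll [(array([215.6, 209.7]), 0.84), (array([174.4, 222.3]), 0.8)]
bottle_a [(array([264.4, 126.9]), 0.87), (array([203. , 137.6]), 0.76)]
```

Run:
```python
from kin import *
d=vision.capture("top")
x0,y0,f=206,172,22
im=cv2.resize(d["img"][y0:198,x0:232,::-1],None,fx=f,fy=f,interpolation=cv2.INTER_CUBIC)
for th,col in ((1.1,(255,0,0)),(1.3,(0,255,0)),(1.5,(255,255,255))):
    pv=np.array([47.,79.5])/1e3
    P=[dk(*pv,.014),dk(*(pv+.045*cat(th)),.014)]
    u=(proj(d,world(T,np.array(P)))-[x0,y0]+.5)*f; cv2.line(im,tuple(np.int32(u[0])),tuple(np.int32(u[1])),col,1)
    u=(proj(d,world(T,dk(*(pv+.034*cat(th)),.044)))[0]-[x0,y0]+.5)*f; cv2.circle(im,tuple(np.int32(u)),5,col,-1)
cv2.imwrite("pics/c12.png",im)
```

```text
(no output)
```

View pics/c12.png

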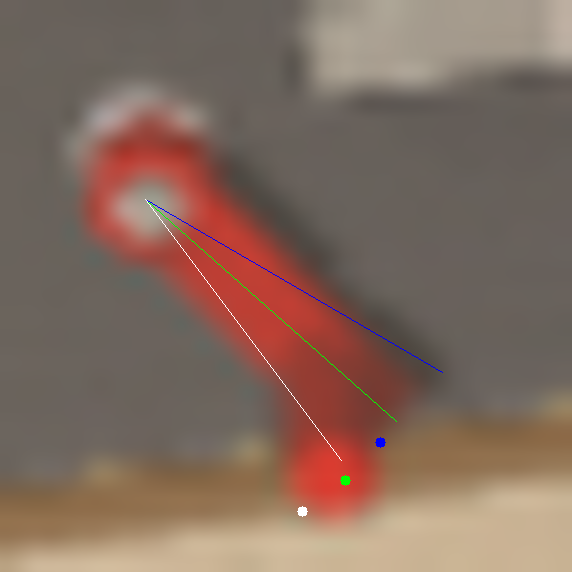

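Run:
```python
from rig import bot
print(bot.hand_in())
```

```text
the job is handed in; nothing more can be done
None
```

The red catch is down, the black-knobbed bolt is fully open to the left, and the lid has sprung ajar. I handed the job in at about 18 s of the 38 s.

**How:** I came in tilted, with the fingers shut. I pushed the catch knob down the slope until the force rose to about 9 N, then pushed the bolt left until it hit its stop at about 15 N. I then backed the hand about 14 cm off the deck.

**Last checks:**
- **Catch:** about 1.25 to 1.36 rad, from two ways of reading the same picture. Both are above the 1.1 needed, but I could not pin it closer than that.
- **Bolt:** the knob moved about 28 mm.
- **Lid:** open in the side picture. I did not measure its angle.
- **Bottles, tin and label roll:** they look unmoved and upright in the pictures.
- **Contact:** the wrist force was near zero after the retreat.

**Checks that disagreed:**
- **Fingertip position:** both cameras showed the fingertips about 36 mm short of the reported tool point. I trusted the cameras, and the contacts came where they predicted.
- **Tin:** the network did not find it in the last top picture, because the gripper partly hid it.
- **Label roll:** the network put it about 4 pixels (roughly 10 mm) from its first reading. I took that as noise, because the pictures looked the same.

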